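Scrape out the seam of the bottle warmer's drip tray

ROBOT

A 6-joint arm with a two-finger parallel gripper is mounted at the origin on the work surface. World frame = base frame: x ahead of the robot, y to its left, z up, the work surface at z = 0. Lengths are in m, angles in rad, forces in N, time in s.
With the tool pointing down it reaches from about 0.275 to 0.825 m from the base axis. Payload 4.9 kg.
Tool frame: the origin (TCP) lies midway between the tips of the shut fingers; the grasp point (between the pads) lies 19 mm behind it; z points along the fingers, y is the direction in which the jaws open and shut (so a half turn about z gives the same grasp; the last joint's range is limited). The gripper opens to 85 mm and grips with 20 to 120 N. Pads are 22 mm wide; open, the fingers measure 114 mm over their backs; the gripper's body (76 mm by 85 mm) begins 54 mm behind the grasp point. The pads swing forward as they close: fully open they stand 13 mm farther back than shut.
Start: joints at [0.985, 0.326, -0.193, 1.052, 0, 1.437], TCP at [0.24, 0.495, 0.231] pointing down, gripper open.
Joint ranges: [-2.65, 2.65], [-0.97, 1.79], [-1.3, 1.35], [-1.93, 2.1], [-1.47, 1.37], [-3.14, 3.14]. Speed limits (rad/s): [2.57, 2.57, 3.14, 3.14, 3.14, 3.14].

INTERFACE

Orientations are given as a unit quaternion [x, y, z, w].
In Python, from station import bot gives the robot as it stands.
- The arm moves only by the shell command python3 -m jog 'ROWS' [FORCE]. ROWS is JSON, a list that holds one entry, the list of rows, each a list of 5 numbers: the shift along the tool's x, y, z in units of 50 mm (1.0 is 50 mm), then the turn about the tool's z in degrees, then the finger opening in mm, from 0 to 85.4. A call has 1 to 8 rows; each row shifts and turns the pose as measured when the row begins, along the tool's axes as they then stand; what a row does not reach is not made up. A row lasts 1/10 s, in which the tool goes at most 50 mm and 8.59 degrees, less where a joint would pass 70% of its speed; a pose out of reach is approached as far as the arm can. A call is refused whole if a number of a shift passes 1 or a number of a turn 8.59, either way. A call with a gripper value outside its range is refused whole. The fingers move at their own pace and stop on an object; FORCE is the grip in N (left out, the last holds). Time passes only in rows, so rows that do not move let the fingers close. It gives the time, the measured TCP pose, the force and the opening at its end, in the units of the state.
- bot.sense(): the state, without advancing time (a new reading comes with each control period).
- bot.capture(name): name is "side" or "top" or "wrist"; returns a dict with "img" (480x640x3 uint8, blue, green, red), "K" (3x3 intrinsics, pixels), "eye" and "orientation" of the camera in the world; the wrist camera has in their place "hand_eye" (4x4, takes a point from camera to tool coordinates, whose origin is the TCP and whose axes are the flange's). Camera axes: x right, y up, looking along -z (the intrinsics and any distortion apply to the point x, -y, -z); pixel columns grow to the right and rows downward; lengths in m; the calibration is good to about 2 mm. A picture is of the moment at which its call begins: read the wrist's pose just before it. There is no depth.
- bot.job_done(): hands the job in, once; it reports no verdict.
The state is a dict: "clock": time; "joint_positions": joint angles; "dq": joint speeds; "tau": joint torques, N m; "eef_pos": TCP position; "eef_rot": TCP orientation; "ft_force": force on the tool from outside, world axes, zero at the start; "torque": the same for the moment, N m; "finger_gap": opening from 0.0 (shut) to 1.0 (fully open).
Only numpy, scipy, OpenCV 4.12 (cv2) and the standard library are available. Lean on these libraries where they do the work, as an engineer would, in place of code of your own. Each camera call takes 0.05 s, during which the arm holds its last target.

TASK

Pull the bottle warmer's drip tray out to its stop, then take the T-handled scraper from its cradle and run its tip once along the dark L-shaped seam in the tray, from the green-dot end round the corner to the orange-dot end: keep the tip down in the groove the whole way without lifting out or ploughing hard, and go slowly, about 3 cm a second. Then lay the scraper back in its cradle as it was, leave the tray fully out, and do not disturb the bottle, the tumbler or the teether.

Things in the scene. Friction and masses are not known exactly. Their poses are not given: they have to be found in the camera images.
- warmer: peach bottle warmer, fixed. Origin on the shelf under the middle of its front face; x points back into it, y to its left seen from the robot, z up. Base 220 mm deep, 190 wide, 66 high, toggle switch (top at 90 mm) on its deck at x 60, y -60; round open well 120 mm across, axis at x 155, rim 156 mm high. The drip tray slides out of the front (-x)
- tray (a joint): how far the drip tray is pulled out, m: 0 shut, 0.110 at the stop; about 4 N of friction, stays where left. Cream tray 160 mm wide, 150 long, flat top 46 mm above the shelf, peach front panel 10 mm thick with its top 54 mm above the shelf, steel bar handle on it
- tray_handle (a point): middle of the tray's handle: level steel bar 12 mm thick, 100 mm long along the warmer's y, its axis 42 mm above the shelf and 42 mm in front of the tray's panel (36 mm free behind the bar); a post at each end joins it to the panel. Axes as the warmer's; moves with the tray
- seam_start (a point): green-dot end of the seam, on the middle of the groove's floor, 37 mm above the shelf; the dot is on the rim 19 mm to its left. Seam: L-shaped groove in the tray's top, dark floor, 16 mm wide, 9 deep, closed 8 mm beyond its end points. The short leg runs 63 mm from here to the front (-x). Under the warmer until the tray is out. Axes as the warmer's; moves with the tray
- seam_corner (a point): corner of the seam, middle of the groove's floor; the long leg runs from here 100 mm to the right (-y) to seam_end. Axes as the warmer's; moves with the tray
- seam_end (a point): orange-dot end of the seam, middle of the groove's floor; the orange dot is on the rim 19 mm farther to the right. Axes as the warmer's; moves with the tray
- scraper: T-handled scraper, 90 g. Origin in the middle of its blue flat-sided handle bar, 120 mm long (x), 16 wide (y), 18 high (z); a straight steel shank 10 mm thick goes down (-z) from the bar's middle to a 9 mm ball tip ending 65 mm below the origin. Starts lying in the cradle, shank hanging; grip the bar's middle from above
- scraper_tip (a point): lowest point of the scraper's tip, 65 mm below the middle of the handle bar
- cradle: light wooden cradle, fixed, to the left or right. Origin on the shelf under its middle, z up. Base 130 x 70 x 8 mm; two posts 12 mm thick (x), 44 wide (y) at x -45 and +45 mm, each with a saddle: floor 72 mm high, slot along x 26 mm wide, cheeks 12 mm high. The scraper's bar lies in it along its x, bar middle over the origin, 81 mm high
- bottle: closed white plastic baby bottle with peach cap, 64 mm across, 150 mm high, loose, upright; origin under its middle. Leave alone
- tumbler: glass tumbler, 74 mm across, 100 mm high, loose, upright; origin under its middle. Leave alone
- teether: green silicone teether ring, 84 mm across, 14 mm thick, loose, lying flat; origin under its middle. Leave alone
Mind the look-alikes: they are no part of the job. What is meant by the scraper is not brown, and is the smaller of those in its own colour. Leave any yellow look-alike of the cradle alone.

How it is judged:
On the way, in this order (a step that is already met when the one before it is completed fails the run):
1. the drip tray is pulled out to its stop (value of joint tray above 0.104 m), for 0.2 s.
2. the scraper's tip is down in the seam at the green-dot end (z of scraper_tip in the frame of seam_corner between -0.004 and 0.005 m and horizontal distance between scraper_tip and seam_start below 0.009 m), for 0.1 s.
3. the tip passes half way along the short leg, in the seam (z of scraper_tip in the frame of seam_corner between -0.004 and 0.005 m and x of scraper_tip in the frame of seam_corner between 0.024 and 0.04 m and y of scraper_tip in the frame of seam_corner between -0.007 and 0.007 m), for 0.04 s.
4. the tip passes the corner, in the seam (z of scraper_tip in the frame of seam_corner between -0.004 and 0.005 m and horizontal distance between scraper_tip and seam_corner below 0.009 m), for 0.04 s.
5. the tip passes a quarter of the way along the long leg, in the seam (z of scraper_tip in the frame of seam_corner between -0.004 and 0.005 m and y of scraper_tip in the frame of seam_corner between -0.033 and -0.017 m and x of scraper_tip in the frame of seam_corner between -0.007 and 0.007 m), for 0.04 s.
6. the tip passes half of the way along the long leg, in the seam (z of scraper_tip in the frame of seam_corner between -0.004 and 0.005 m and y of scraper_tip in the frame of seam_corner between -0.058 and -0.042 m and x of scraper_tip in the frame of seam_corner between -0.007 and 0.007 m), for 0.04 s.
7. the tip passes three quarters of the way along the long leg, in the seam (z of scraper_tip in the frame of seam_corner between -0.004 and 0.005 m and y of scraper_tip in the frame of seam_corner between -0.083 and -0.067 m and x of scraper_tip in the frame of seam_corner between -0.007 and 0.007 m), for 0.04 s.
8. the tip reaches the orange-dot end, in the seam (z of scraper_tip in the frame of seam_corner between -0.004 and 0.005 m and horizontal distance between scraper_tip and seam_end below 0.009 m), for 0.1 s.
At the end, for the whole second after the job is handed in: The scraper lies released and still in its cradle: middle of the bar within 12 mm along and 8 mm across the cradle's middle, 76 to 86 mm above the shelf, level within 0.12 rad and along the cradle within 0.15 rad; the tray is still out at least 104 mm (value of joint tray above 0.104 m and x of scraper in the frame of cradle between -0.012 and 0.012 m and y of scraper in the frame of cradle between -0.008 and 0.008 m and z of scraper in the frame of cradle between 0.076 and 0.086 m and angle between scraper's own z axis and vertical below 0.12 rad and angle between the x axis of scraper and the x axis of cradle, either way round below 0.15 rad and linear speed of scraper below 0.02 m/s); the robot touches nothing.
It fails at once if tip lifted out of the groove (6 to 16 mm above its floor) on the way along the seam, more than 18 mm from both ends (horizontal distance between scraper_tip and seam_start above 0.018 m and horizontal distance between scraper_tip and seam_end above 0.018 m and ((x of scraper_tip in the frame of seam_corner between -0.009 and 0.065 m and y of scraper_tip in the frame of seam_corner between -0.009 and 0.009 m) or (x of scraper_tip in the frame of seam_corner between -0.009 and 0.009 m and y of scraper_tip in the frame of seam_corner between -0.105 and 0.009 m)) and z of scraper_tip in the frame of seam_corner between 0.006 and 0.016 m).
It fails at once if scraper moved faster than 80 mm/s along the seam (horizontal distance between scraper_tip and seam_start above 0.018 m and horizontal distance between scraper_tip and seam_end above 0.018 m and ((x of scraper_tip in the frame of seam_corner between -0.009 and 0.065 m and y of scraper_tip in the frame of seam_corner between -0.009 and 0.009 m) or (x of scraper_tip in the frame of seam_corner between -0.009 and 0.009 m and y of scraper_tip in the frame of seam_corner between -0.105 and 0.009 m)) and z of scraper_tip in the frame of seam_corner below 0.006 m and linear speed of scraper above 0.08 m/s).
It fails at once if scraper pressed on the tray or warmer with more than 40 N (contact force between scraper and warmer above 40 N).
It fails at once if bottle, tumbler or teether shifted by more than 20 mm or tipped over (distance of any of bottle, tumbler, teether from where it was at the start of the episode above 0.02 m or angle between any of bottle, tumbler, teether's own z axis and vertical above 0.3 rad).
It also fails if it takes over 72 s, if anything falls off the work surface, if the arm or the gripper's body presses on something with over 40 N, if the wrist force passes 120 N, or if a joint passes its speed limit or range.

## Working session

There is one attempt and no reset: what is moved stays moved. The work goes in short steps, Python scripts to look and compute and a shell command to move; the robot and the scene stay as the last step left them, time stands still between calls to the robot, and variables do not carry over. Pictures are saved under pics/ and viewed, and the job is handed in when it is done.

```bash
ls; mkdir -p pics; python3 - <<'E'
from station import bot
import cv2
s=bot.sense(); print(s)
for n in ['side','top','wrist']:
    c=bot.capture(n); cv2.imwrite(f'pics/{n}0.png',c['img']); print(n,{k:v for k,v in c.items() if k!='img'})
E
```

```text
pics
{'clock': 0.0, 'joint_positions': array([ 9.84784065e-01,  3.26929891e-01, -1.93561349e-01,  1.05201428e+00,
        1.83969214e-05,  1.43663073e+00]), 'dq': array([ 9.50213173e-04,  9.38647349e-04, -1.27265023e-03, -4.50870819e-04,
       -2.20196909e-05, -5.62350619e-04]), 'tau': array([ 8.79795389e-04, -4.43400335e+01,  2.62439901e+01,  1.54447200e-02,
       -3.69933005e-04, -2.64467155e-05]), 'eef_pos': array([0.23979283, 0.49433699, 0.23051801]), 'eef_rot': array([ 2.24006252e-01,  9.74587332e-01, -7.96547186e-04, -3.09732331e-04]), 'ft_force': array([-0.56248683, -0.04504395,  0.84919437]), 'torque': array([0.00897621, 0.03921255, 0.01631396]), 'finger_gap': 1.002194324541552}
side {'K': array([[599.74544028,   0.        , 322.95749835],
       [  0.        , 599.74544028, 239.59649993],
       [  0.        ,   0.        ,   1.        ]]), 'eye': array([ 0.28545949, -0.90221007,  0.94312039]), 'orientation': array([ 0.38185796, -0.05141979, -0.13103924,  0.91343813])}
top {'K': array([[462.01711604,   0.        , 315.85735117],
       [  0.        , 462.01711604, 242.18198756],
       [  0.        ,   0.        ,   1.        ]]), 'eye': array([ 0.31638623, -0.04394718,  1.12156934]), 'orientation': array([ 0.06599937, -0.06780439, -0.69475083,  0.71299925])}
wrist {'K': array([[388.1232664 ,   0.        , 313.146388  ],
       [  0.        , 388.1232664 , 241.49676128],
       [  0.        ,   0.        ,   1.        ]]), 'hand_eye': array([[ 7.41837014e-04,  9.45693060e-01,  3.25060127e-01,
         8.25031181e-02],
       [ 9.99999081e-01, -1.07042566e-03,  8.32023868e-04,
         9.00885607e-04],
       [ 1.13479190e-03,  3.25059211e-01, -9.45692985e-01,
        -1.43294975e-01],
       [ 0.00000000e+00,  0.00000000e+00,  0.00000000e+00,
         1.00000000e+00]])}
```

View pics/top0.png

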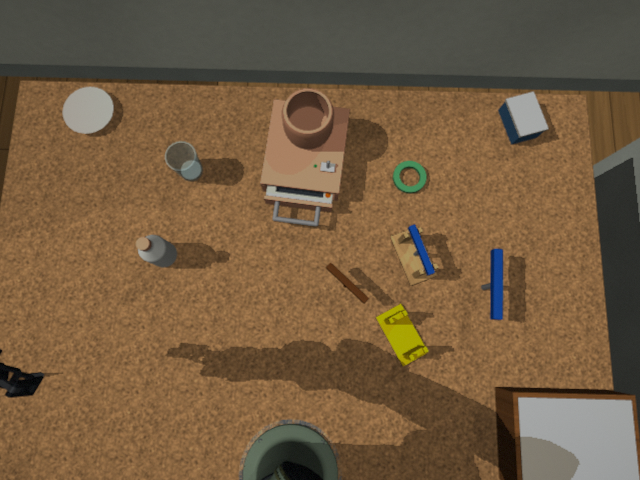

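View pics/side0.png

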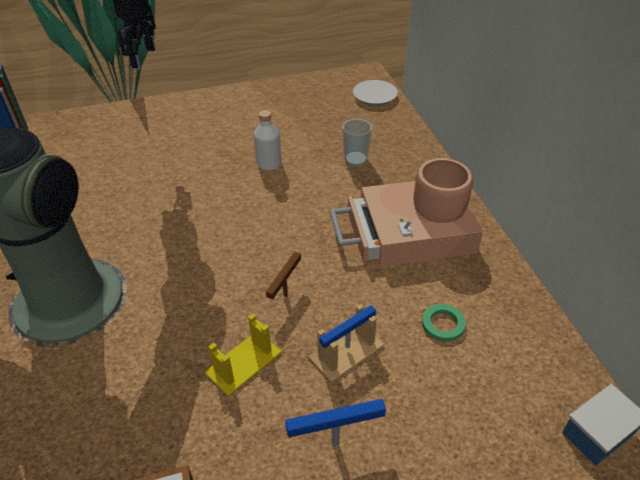

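View pics/wrist0.png

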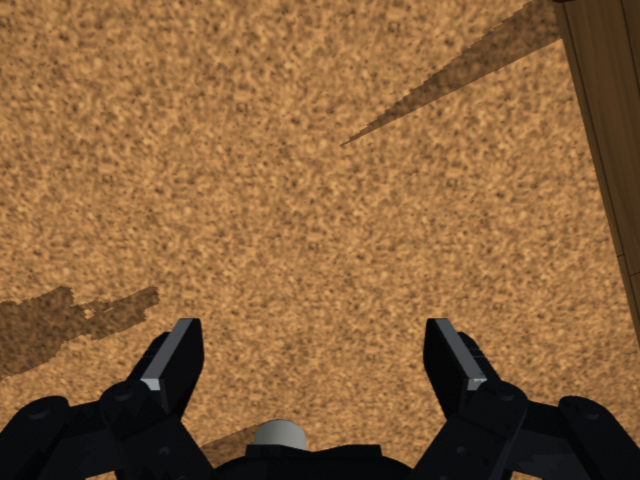

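The top view shows two blue T-handles: one lying in the light wooden cradle at (421,250), and a larger one at (497,285). There is also a brown one at (347,283), and a yellow cradle at (402,335). The scraper to use is the smaller blue one in the wooden cradle. I'll check that in an enlarged crop.

```bash
cat > h.py <<'E'
import numpy as np, cv2
from scipy.spatial.transform import Rotation as R
def cam(c,s=None):
    if 'eye' in c: return np.array(c['eye']),R.from_quat(c['orientation']).as_matrix()
    T=np.array(c['hand_eye']); Rt=R.from_quat(s['eef_rot']).as_matrix()
    return Rt@T[:3,3]+s['eef_pos'], Rt@T[:3,:3]
def px2w(c,uv,z,s=None):
    e,M=cam(c,s); K=c['K']
    d=M@np.array([(uv[0]-K[0,2])/K[0,0],-(uv[1]-K[1,2])/K[1,1],-1.])
    return e+d*(z-e[2])/d[2]
def w2px(c,p,s=None):
    e,M=cam(c,s); K=c['K']; q=M.T@(np.array(p)-e)
    return np.array([K[0,0]*q[0]/-q[2]+K[0,2], K[1,1]*-q[1]/-q[2]+K[1,2]])
def crop(img,x0,y0,x1,y1,f,name):
    o=cv2.resize(img[y0:y1,x0:x1],None,fx=f,fy=f,interpolation=cv2.INTER_CUBIC); 
    for x in range(-(-x0//10)*10,x1,10): cv2.putText(o,str(x),((x-x0)*f,8),0,.3,(255,255,255),1); cv2.line(o,((x-x0)*f,10),((x-x0)*f,14),(255,255,255),1)
    for y in range(-(-y0//10)*10,y1,10): cv2.putText(o,str(y),(0,(y-y0)*f),0,.3,(255,255,255),1)
    cv2.imwrite(name,o)
E
python3 - <<'E'
from h import *
a=cv2.imread('pics/top0.png')
crop(a,255,85,355,235,4,'pics/t1.png')
crop(a,380,215,520,325,5,'pics/t2.png')
E
```

```text
(no output)
```

View pics/t1.png

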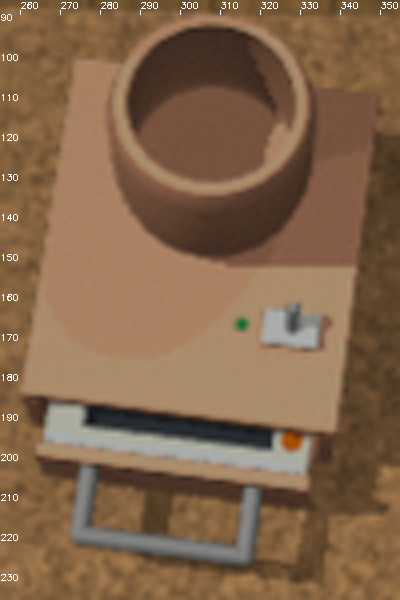

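View pics/t2.png

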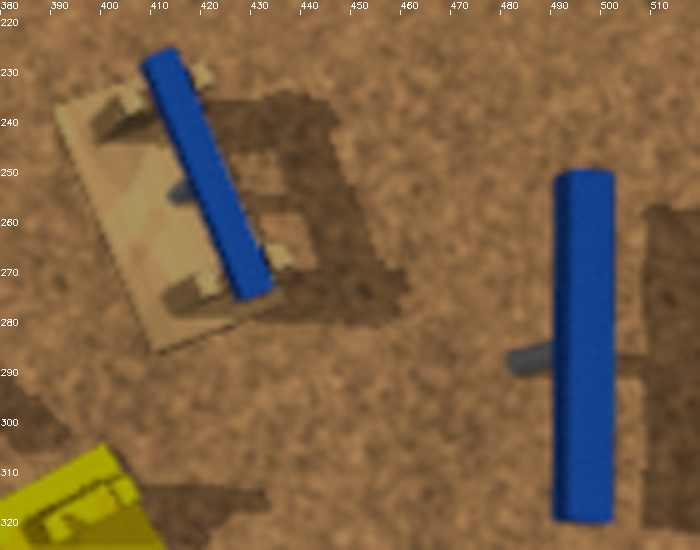

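The crop confirms it: the bar at about (421,250) is the smaller blue one, lying in the light wood cradle. The other blue bar at (497,285) is larger. Next I'll measure positions from both views.

```bash
python3 - <<'E'
from h import *
from station import bot
import pickle
c=bot.capture('top'); s=bot.capture('side'); pickle.dump((c,s),open('cal.pkl','wb'))
f=lambda x,y:(255+x/4,85+y/4); g=lambda x,y:(380+x/5,215+y/5)
P={}
for n,uv,z in [('baseFL',f(22,393),.066),('baseFR',f(335,432),.066),('baseBL',f(75,60),.066),('baseBR',f(379,95),.066),('hL',f(75,537),.048),('hR',f(250,556),.048),
 ('panelL',f(38,452),.054),('panelR',f(308,485),.054),('orange',f(291,440),.046),('grooveL',f(88,412),.046),('barC',g(209,174),.09),('bar1',g(161,57),.09),('bar2',g(256,292),.09)]:
    P[n]=px2w(c,uv,z); print(n,P[n].round(4))
d=P['baseFR']-P['baseFL'];print(np.linalg.norm(d),np.degrees(np.arctan2(d[1],d[0]))+90)
d=P['hR']-P['hL'];print('h',np.linalg.norm(d),np.degrees(np.arctan2(d[1],d[0]))+90)
d=P['panelR']-P['panelL'];print('p',np.linalg.norm(d),np.degrees(np.arctan2(d[1],d[0]))+90)
d=P['bar2']-P['bar1'];print(np.linalg.norm(d),np.degrees(np.arctan2(d[1],d[0])))
a=s['img']
crop(a,300,290,400,390,6,'pics/s2.png'); crop(a,325,180,485,270,5,'pics/s1.png')
E
```

```text
baseFL [0.6584 0.0915 0.066 ]
baseFR [ 0.6392 -0.0954  0.066 ]
baseBL [0.8738 0.0691 0.066 ]
baseBR [ 0.8557 -0.119   0.066 ]
hL [0.5754 0.0579 0.048 ]
hR [ 0.5666 -0.0468  0.048 ]
panelL [0.6257 0.0817 0.054 ]
panelR [ 0.6096 -0.0804  0.054 ]
orange [ 0.6396 -0.0698  0.046 ]
grooveL [0.6539 0.0535 0.046 ]
barC [ 0.503  -0.2848  0.09  ]
bar1 [ 0.5569 -0.2638  0.09  ]
bar2 [ 0.4497 -0.305   0.09  ]
0.18783297596626186 -5.8427230580686995
h 0.10508767676448132 -4.832370583249457
p 0.16284312312822377 -5.669656523552462
0.11484848865657625 -158.96257958939609
```

View pics/s1.png

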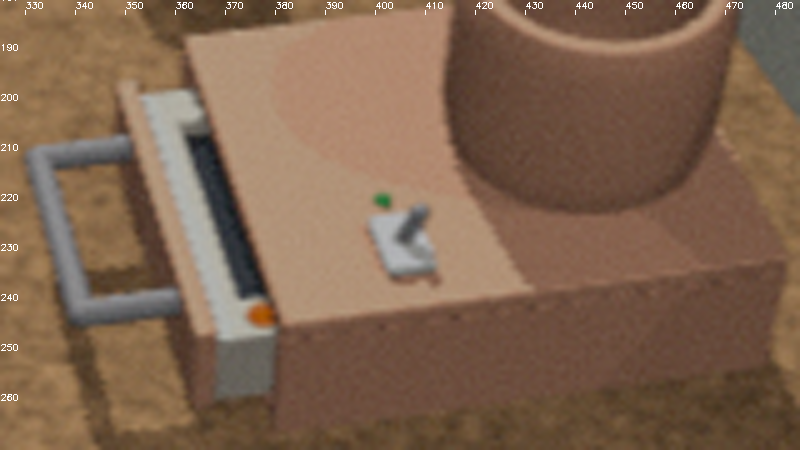

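View pics/s2.png

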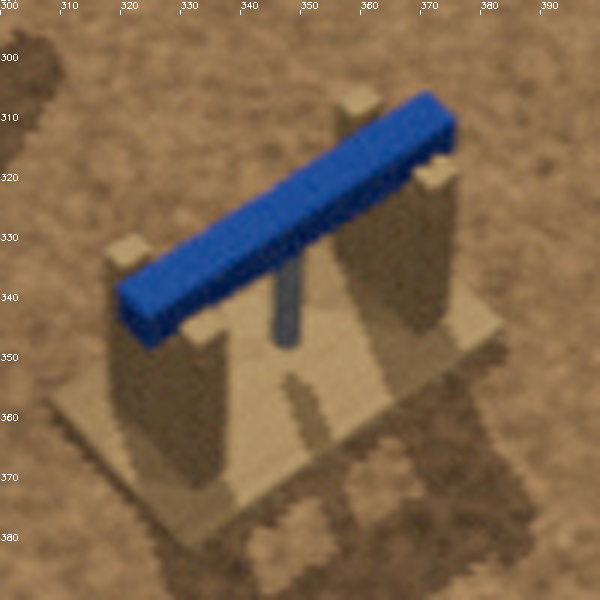

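```bash
cat >> h.py <<'E'
def plan(s,target,yaw_y,n,lift=None):
    """rows from state s: target TCP xyz, world angle (deg) of tool y axis; n rows"""
    M=R.from_quat(s['eef_rot']).as_matrix(); p=s['eef_pos']
    y0=np.degrees(np.arctan2(M[1,1],M[0,1])); t=(y0-yaw_y+180)%360-180
    print('pos',p.round(4),'yaw',y0.round(2),'turn',round(t,2),'d',(np.array(target)-p).round(4),'tilt',np.degrees(np.arccos(-M[2,2])).round(2),'F',s['ft_force'].round(1),'gap',round(s['finger_gap']*85.4,1),'t',s['clock'].round(2))
    st=(np.array(target)-p)/n/.05
    for k in range(n):
        Mk=M@R.from_euler('z',t/n*k,degrees=True).as_matrix()
        v=Mk.T@st; print([round(x,3) for x in v],round(t/n,2))
E
python3 - <<'E'
from h import *
from station import bot
plan(bot.sense(),[.573,.005,.2],-5.75,14)
E
```

```text
Traceback (most recent call last):
  File "h.py", line 23, in plan
    print('pos',p.round(4),'yaw',y0.round(2),'turn',round(t,2),'d',(np.array(target)-p).round(4),'tilt',np.degrees(np.arccos(-M[2,2])).round(2),'F',s['ft_force'].round(1),'gap',round(s['finger_gap']*85.4,1),'t',s['clock'].round(2))
                                                                                                                                                                                                                   ^^^^^^^^^^^^^^^^
AttributeError: 'float' object has no attribute 'round'
```

```bash
sed -i "s/s\['clock'\].round(2)/round(s['clock'],2)/" h.py
python3 - <<'E'
from h import *
from station import bot
plan(bot.sense(),[.573,.005,.2],-5.75,14)
E
```

```text
pos [0.24   0.4946 0.2309] yaw 64.11 turn 69.86 d [ 0.333  -0.4896 -0.0309] tilt 0.05 F [-0.4 -0.3 -0.2] gap 85.3 t 0.25
[np.float64(-0.733), np.float64(-0.422), np.float64(0.044)] 4.99
[np.float64(-0.767), np.float64(-0.356), np.float64(0.044)] 4.99
[np.float64(-0.795), np.float64(-0.288), np.float64(0.044)] 4.99
[np.float64(-0.817), np.float64(-0.218), np.float64(0.044)] 4.99
[np.float64(-0.833), np.float64(-0.146), np.float64(0.044)] 4.99
[np.float64(-0.843), np.float64(-0.073), np.float64(0.044)] 4.99
[np.float64(-0.846), np.float64(0.001), np.float64(0.044)] 4.99
[np.float64(-0.843), np.float64(0.074), np.float64(0.044)] 4.99
[np.float64(-0.833), np.float64(0.147), np.float64(0.044)] 4.99
[np.float64(-0.817), np.float64(0.219), np.float64(0.044)] 4.99
[np.float64(-0.795), np.float64(0.29), np.float64(0.044)] 4.99
[np.float64(-0.767), np.float64(0.358), np.float64(0.044)] 4.99
[np.float64(-0.733), np.float64(0.423), np.float64(0.044)] 4.99
[np.float64(-0.693), np.float64(0.485), np.float64(0.044)] 4.99
```

```bash
python3 -m jog '[[[-0.73,-0.42,0,5,40],[-0.77,-0.36,0,5,40],[-0.8,-0.29,0,5,40],[-0.82,-0.22,0,5,40],[-0.83,-0.15,0,5,40],[-0.84,-0.07,0,5,40],[-0.85,0,0,5,40],[-0.84,0.07,0,5,40]]]' 60
python3 - <<'E'
from h import *
from station import bot
plan(bot.sense(),[.573,.005,.2],-5.75,7)
E
```

```text
clock: 1.05
eef_pos: [0.4312, 0.2075, 0.2301]
eef_rot: [0.55, 0.835, 0.001, -0.0]
ft_force: [1.5, 0.3, -0.3]
finger_gap: 0.469
pos [0.4312 0.2075 0.2301] yaw 23.21 turn 28.96 d [ 0.1418 -0.2025 -0.0301] tilt 0.09 F [ 1.5  0.3 -0.3] gap 40.0 t 1.05
[np.float64(-0.691), np.float64(0.144), np.float64(0.085)] 4.14
[np.float64(-0.679), np.float64(0.194), np.float64(0.085)] 4.14
[np.float64(-0.663), np.float64(0.242), np.float64(0.085)] 4.14
[np.float64(-0.644), np.float64(0.29), np.float64(0.085)] 4.14
[np.float64(-0.622), np.float64(0.335), np.float64(0.085)] 4.14
[np.float64(-0.596), np.float64(0.379), np.float64(0.085)] 4.14
[np.float64(-0.567), np.float64(0.421), np.float64(0.085)] 4.14
```

Moves fall only slightly short of what each row commands, so I'll continue to a point above the handle.

```bash
python3 -m jog '[[[-0.69,0.14,0.1,4.1,40],[-0.68,0.19,0.1,4.1,40],[-0.66,0.24,0.1,4.1,40],[-0.64,0.29,0.1,4.1,40],[-0.62,0.33,0.1,4.1,40],[-0.6,0.38,0.1,4.1,40],[-0.57,0.42,0.1,4.1,40],[0,0,0,0,40]]]'
python3 - <<'E'
from h import *
from station import bot
s=bot.sense()
plan(s,[.573,.005,.2],-5.75,1)
c=bot.capture('wrist'); cv2.imwrite('pics/w1.png',c['img'])
c=bot.capture('top'); crop(c['img'],225,85,375,235,4,'pics/t3.png')
E
```

```text
clock: 1.85
eef_pos: [0.5778, -0.0107, 0.1937]
eef_rot: [0.75, 0.661, 0.002, 0.001]
ft_force: [0.4, -0.5, -0.4]
finger_gap: 0.47
pos [ 0.5778 -0.0107  0.1937] yaw -7.23 turn -1.48 d [-0.0048  0.0157  0.0063] tilt 0.23 F [ 0.4 -0.5 -0.4] gap 40.1 t 1.85
[np.float64(0.299), np.float64(-0.133), np.float64(-0.127)] -1.48
```

View pics/w1.png

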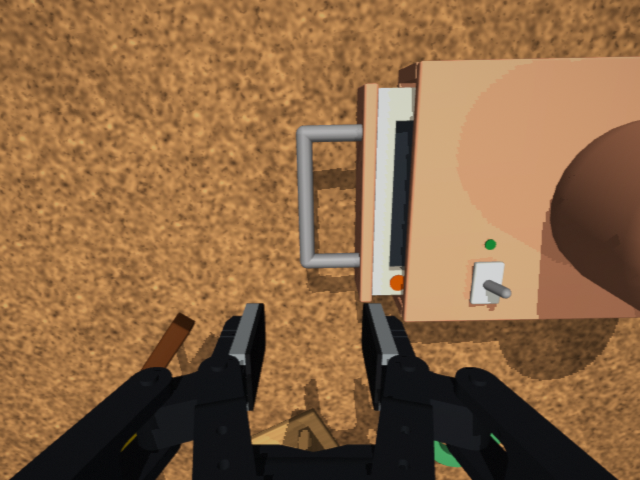

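The wrist view shows the handle bar running from (303,131) to (308,262), with the panel front edge at about x=360. The deck's front edge runs from (416,62) to (404,320).

```bash
python3 - <<'E'
from h import *
from station import bot
s=bot.sense(); c=bot.capture('wrist')
for n,uv,z in [('hL',(304,131),.044),('hR',(308,262),.044),('pL',(361,85),.054),('pR',(361,301),.054),('bL',(416,62),.066),('bR',(404,320),.066),('or',(397,283),.046)]:
    print(n,px2w(c,uv,z,s).round(4))
plan(s,[.573,.005,.1],-5.75,4)
E
```

```text
hL [0.5791 0.0611 0.044 ]
hR [ 0.5691 -0.0411  0.044 ]
pL [0.6216 0.0867 0.054 ]
pR [ 0.6083 -0.0763  0.054 ]
bL [0.6562 0.0956 0.066 ]
bR [ 0.64   -0.0909  0.066 ]
or [ 0.6397 -0.0677  0.046 ]
pos [ 0.5756 -0.0076  0.1941] yaw -6.98 turn -1.23 d [-0.0026  0.0126 -0.0941] tilt 0.21 F [ 0.1 -0.2  0.4] gap 40.1 t 1.95
[np.float64(0.06), np.float64(-0.022), np.float64(0.47)] -0.31
[np.float64(0.06), np.float64(-0.021), np.float64(0.47)] -0.31
[np.float64(0.06), np.float64(-0.021), np.float64(0.47)] -0.31
[np.float64(0.06), np.float64(-0.021), np.float64(0.47)] -0.31
```

```bash
python3 -m jog '[[[0.07,-0.02,0.5,-0.3,40],[0.07,-0.02,0.5,-0.3,40],[0.07,-0.02,0.5,-0.3,40],[0.06,-0.02,0.5,-0.3,40],[0,0,0,0,40]]]'
python3 - <<'E'
from h import *
from station import bot
s=bot.sense()
plan(s,[.5735,.007,.025],-5.5,4)
E
```

```text
clock: 2.5
eef_pos: [0.5709, 0.0145, 0.0949]
eef_rot: [0.737, 0.675, 0.003, 0.0]
ft_force: [-0.5, 0.6, -1.1]
finger_gap: 0.47
pos [0.5709 0.0145 0.0949] yaw -5.02 turn 0.48 d [ 0.0026 -0.0075 -0.0699] tilt 0.4 F [-0.5  0.6 -1.1] gap 40.2 t 2.5
[np.float64(-0.038), np.float64(0.014), np.float64(0.349)] 0.12
[np.float64(-0.038), np.float64(0.014), np.float64(0.349)] 0.12
[np.float64(-0.038), np.float64(0.014), np.float64(0.349)] 0.12
[np.float64(-0.038), np.float64(0.014), np.float64(0.349)] 0.12
```

```bash
python3 -m jog '[[[-0.04,0.02,0.36,0,40],[-0.04,0.02,0.36,0,40],[-0.03,0.02,0.35,0,40],[-0.03,0.01,0.3,0,40],[0,0,0,0,40],[0,0,0,0,8],[0,0,0,0,8],[0,0,0,0,8]]]' 60
python3 - <<'E'
from h import *
from station import bot
s=bot.sense()
plan(s,[.5735,.007,.025],-5.5,1)
c=bot.capture('wrist'); cv2.imwrite('pics/w2.png',c['img'])
E
```

```text
clock: 3.3
eef_pos: [0.5767, 0.0132, 0.035]
eef_rot: [0.734, 0.679, 0.006, 0.004]
ft_force: [2.5, -1.5, -15.0]
finger_gap: 0.111
pos [0.5767 0.0132 0.035 ] yaw -4.42 turn 1.08 d [-0.0032 -0.0062 -0.01  ] tilt 0.83 F [  2.5  -1.5 -15. ] gap 9.5 t 3.3
[np.float64(-0.129), np.float64(-0.057), np.float64(0.198)] 1.08
```

View pics/w2.png

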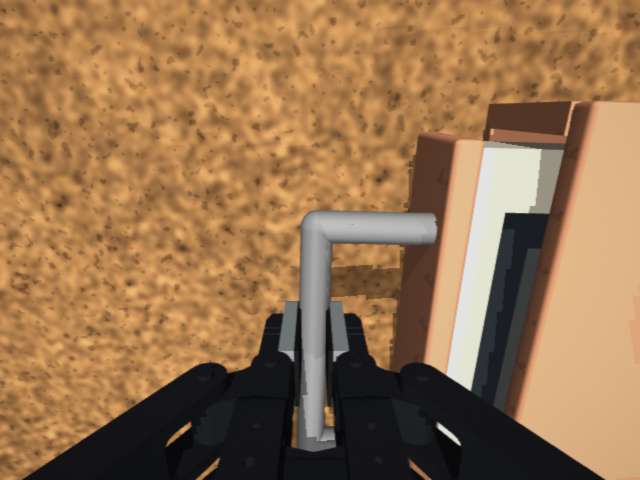

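The fingers have the bar, but shallowly: the gap reads 9.5 mm and there is 15 N of downward force. I'll reopen, go 12 mm lower and re-grip.

```bash
python3 -m jog '[[[0,0,0,0,40],[0,0,0,0,40],[0,-0.04,0.12,0.5,40],[0,-0.04,0.12,0.5,40],[0,0,0.05,0,40],[0,0,0,0,40]]]' 60
python3 - <<'E'
from h import *
from station import bot
s=bot.sense()
plan(s,[.5735,.007,.025],-5.5,1)
E
```

```text
clock: 3.95
eef_pos: [0.5745, 0.0137, 0.0216]
eef_rot: [0.74, 0.673, 0.008, 0.005]
ft_force: [0.2, 0.3, -0.0]
finger_gap: 0.467
pos [0.5745 0.0137 0.0216] yaw -5.44 turn 0.06 d [-0.001  -0.0067  0.0034] tilt 1.07 F [ 0.2  0.3 -0. ] gap 39.9 t 3.95
[np.float64(-0.135), np.float64(-0.006), np.float64(-0.069)] 0.06
```

```bash
python3 -m jog '[[[0,0,0,0,6],[0,0,0,0,6],[0,0,0,0,6],[0,0,0,0,6]]]' 60
python3 - <<'E'
from h import *
from station import bot
s=bot.sense()
plan(s,[.5735,.007,.025],-5.5,1)
E
```

```text
clock: 4.35
eef_pos: [0.5751, 0.0137, 0.0217]
eef_rot: [0.74, 0.673, 0.008, 0.005]
ft_force: [0.7, -0.1, -1.6]
finger_gap: 0.119
pos [0.5751 0.0137 0.0217] yaw -5.47 turn 0.03 d [-0.0016 -0.0067  0.0033] tilt 1.13 F [ 0.7 -0.1 -1.6] gap 10.1 t 4.35
[np.float64(-0.135), np.float64(-0.019), np.float64(-0.067)] 0.03
```

```bash
python3 -m jog '[[[0,-0.2,0,0,6],[0,-0.3,0,0,6],[0,-0.3,0,0,6],[0,-0.3,0,0,6],[0,-0.2,0,0,6]]]'
python3 - <<'E'
from h import *
from station import bot
s=bot.sense()
plan(s,[.5735,.007,.025],-5.5,1)
E
```

```text
clock: 4.85
eef_pos: [0.5184, 0.0198, 0.0218]
eef_rot: [0.74, 0.672, 0.016, 0.011]
ft_force: [4.9, -0.1, -4.6]
finger_gap: 0.113
pos [0.5184 0.0198 0.0218] yaw -5.5 turn -0.0 d [ 0.0551 -0.0128  0.0032] tilt 2.21 F [ 4.9 -0.1 -4.6] gap 9.6 t 4.85
[np.float64(-0.149), np.float64(1.124), np.float64(-0.024)] -0.0
```

```bash
python3 -m jog '[[[0,-0.3,0,0,6],[0,-0.3,0,0,6]]]'
python3 -m jog '[[[0,-0.2,0,0,6],[0,-0.1,0,0,6]]]'
python3 - <<'E'
from h import *
from station import bot
s=bot.sense()
plan(s,[.5735,.007,.025],-5.5,1)
E
```

```text
clock: 5.05
eef_pos: [0.4915, 0.0227, 0.0217]
eef_rot: [0.74, 0.672, 0.019, 0.014]
ft_force: [4.8, 0.9, -1.3]
finger_gap: 0.119
clock: 5.25
eef_pos: [0.4907, 0.0228, 0.022]
eef_rot: [0.74, 0.672, 0.028, 0.023]
ft_force: [14.2, -0.2, -23.2]
finger_gap: 0.116
pos [0.4907 0.0228 0.022 ] yaw -5.54 turn -0.04 d [ 0.0828 -0.0158  0.003 ] tilt 4.2 F [ 14.2  -0.2 -23.2] gap 9.9 t 5.25
[np.float64(-0.155), np.float64(1.679), np.float64(0.059)] -0.04
```

The tray is at its stop: the tool stalled at x=0.491 while the force rose. I'll release and check the tilt and the tray.

```bash
python3 -m jog '[[[0,0,0,0,40],[0,0,0,0,40],[0,0,-0.4,0,40],[0,0,-0.8,0,40],[0,0,-0.8,0,40],[0,0,-0.6,0,40]]]'
python3 - <<'E'
from h import *
from station import bot
s=bot.sense()
plan(s,[.4907,.015,.2],-5.5,1)
print(R.from_quat(s['eef_rot']).as_matrix()[:,2])
c=bot.capture('top'); crop(c['img'],240,140,360,280,4,'pics/t4.png'); 
E
```

```text
clock: 5.85
eef_pos: [0.4723, 0.0229, 0.1502]
eef_rot: [0.74, 0.672, 0.022, 0.017]
ft_force: [0.4, 0.7, 0.2]
finger_gap: 0.469
pos [0.4723 0.0229 0.1502] yaw -5.51 turn -0.01 d [ 0.0184 -0.0079  0.0498] tilt 3.14 F [0.4 0.7 0.2] gap 40.1 t 5.85
[np.float64(-0.113), np.float64(0.435), np.float64(-0.974)] -0.01
[ 0.05464547  0.00448236 -0.99849576]
```

View pics/t4.png

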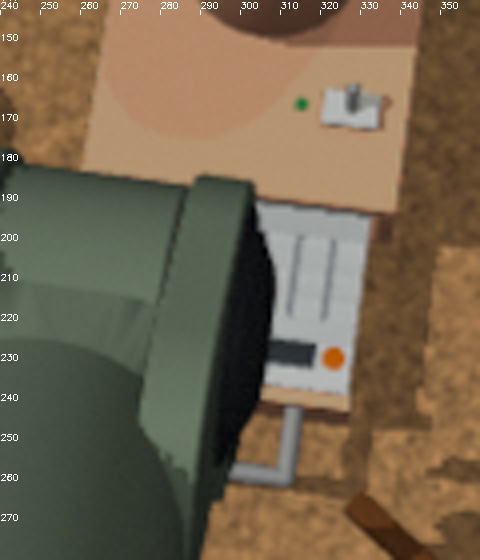

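The tray is fully out, with the orange dot now at (322,230). Next I'll rotate and move above the scraper. The tool tilt of about 3° is tolerable.

```bash
python3 - <<'E'
from h import *
from station import bot
s=bot.sense()
plan(s,[.503,-.285,.19],-69,9)
E
```

```text
pos [0.4746 0.0227 0.1544] yaw -5.5 turn 63.5 d [ 0.0284 -0.3077  0.0356] tilt 3.48 F [1.7 0.9 4.2] gap 39.8 t 5.9
[np.float64(-0.674), np.float64(0.133), np.float64(-0.078)] 7.06
[np.float64(-0.653), np.float64(0.215), np.float64(-0.078)] 7.06
[np.float64(-0.621), np.float64(0.293), np.float64(-0.078)] 7.06
[np.float64(-0.581), np.float64(0.367), np.float64(-0.078)] 7.06
[np.float64(-0.531), np.float64(0.436), np.float64(-0.078)] 7.06
[np.float64(-0.473), np.float64(0.498), np.float64(-0.078)] 7.06
[np.float64(-0.409), np.float64(0.552), np.float64(-0.078)] 7.06
[np.float64(-0.338), np.float64(0.598), np.float64(-0.078)] 7.06
[np.float64(-0.262), np.float64(0.635), np.float64(-0.078)] 7.06
```

```bash
python3 -m jog '[[[-0.67,0.13,-0.1,7,50],[-0.65,0.22,-0.1,7,50],[-0.62,0.29,-0.08,7,50],[-0.58,0.37,-0.08,7,50],[-0.53,0.44,-0.08,7,50],[-0.47,0.5,-0.08,7,50],[-0.4,0.55,-0.08,7,50],[-0.3,0.55,-0.08,7,50]]]' 100
python3 -m jog '[[[0,0,0,3,50],[0,0,0,0,50]]]'
python3 - <<'E'
from h import *
from station import bot
s=bot.sense()
plan(s,[.503,-.285,.17],-69,1)
c=bot.capture('wrist'); cv2.imwrite('pics/w3.png',c['img'])
c=bot.capture('top'); crop(c['img'],240,140,440,285,4,'pics/t5.png'); cv2.imwrite('pics/t5f.png',c['img'])
c=bot.capture('side'); crop(c['img'],300,170,500,290,4,'pics/s5.png');cv2.imwrite('pics/s5f.png',c['img'])
E
```

```text
clock: 6.7
eef_pos: [0.4919, -0.25, 0.1908]
eef_rot: [0.972, 0.232, 0.027, 0.002]
ft_force: [0.3, -0.2, 0.4]
finger_gap: 0.582
clock: 6.9
eef_pos: [0.4907, -0.2539, 0.1903]
eef_rot: [0.979, 0.202, 0.026, 0.001]
ft_force: [0.0, 0.1, -0.1]
finger_gap: 0.587
pos [ 0.4907 -0.2539  0.1903] yaw -66.68 turn 2.32 d [ 0.0123 -0.0311 -0.0203] tilt 3.01 F [ 0.   0.1 -0.1] gap 50.1 t 6.9
[np.float64(-0.041), np.float64(0.664), np.float64(0.414)] 2.32
```

View pics/w3.png

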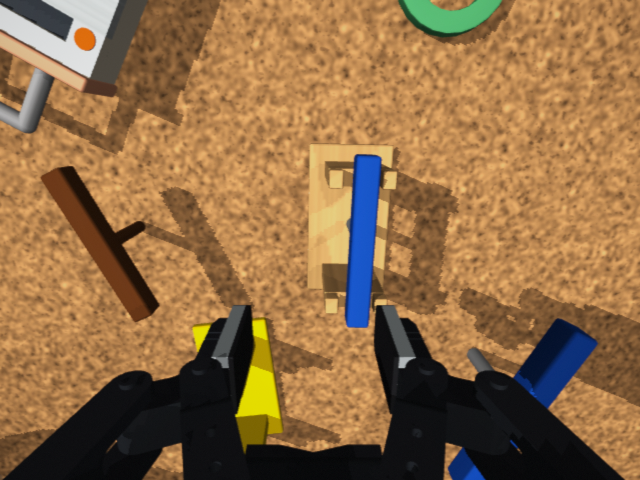

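View pics/t5.png

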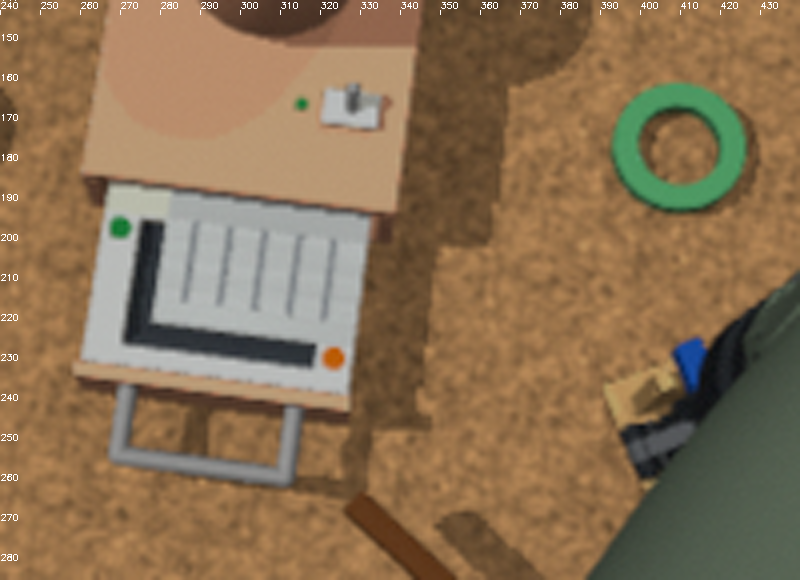

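View pics/s5.png

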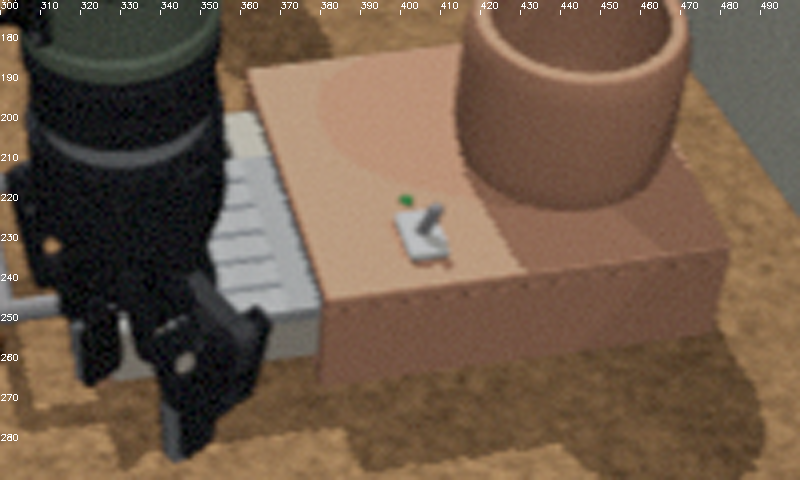

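The wrist view shows the blue bar running from (367,156) to (357,326) in the light cradle. In the top crop the L-groove is clear, with its corner at about (274,223), and the green dot is at (270,197) and the orange at (323,229.5).

```bash
python3 - <<'E'
from h import *
from station import bot
import pickle
c,_=pickle.load(open('cal.pkl','rb'))
g=lambda x,y:(240+x/4,140+y/4)
P={}
for n,uv in [('startend',(151,222)),('outer',(123,343)),('inner',(152,322)),('endend',(314,356)),('green',(120,227)),('orange',(333,358))]:
    P[n]=px2w(c,g(*uv),.046); print(n,P[n].round(4))
for n,uv in [('pL',(77,376)),('pR',(350,411))]: P[n]=px2w(c,g(*uv),.054);print(n,P[n].round(4))
P['corner']=(P['outer']+P['inner'])/2
# fit rigid model: seam frame local coords, corner at origin
loc={'startend':(.071,0),'outer':(-.008,.008),'inner':(.008,-.008),'endend':(0,-.108),'green':(.063,.019),'orange':(0,-.119)}
A=np.array([loc[k] for k in loc]);B=np.array([P[k][:2] for k in loc])
from numpy.linalg import svd
a0,b0=A.mean(0),B.mean(0);U,S,V=svd((A-a0).T@(B-b0));Rm=(U@V).T
t=b0-Rm@a0;print('yaw',np.degrees(np.arctan2(Rm[1,0],Rm[0,0])),'corner',t,'resid mm',((A@Rm.T+t-B)*1e3).round(1).tolist())
for n,l in [('start',(.063,0)),('end',(0,-.1))]: print(n,Rm@np.array(l)+t)
s=bot.sense();c=bot.capture('wrist')
for n,uv in [('bt',(367,157)),('bb',(357,325))]: P[n]=px2w(c,uv,.09,s);print(n,P[n].round(4))
d=P['bt']-P['bb'];print('mid',((P['bt']+P['bb'])/2).round(4),np.linalg.norm(d),np.degrees(np.arctan2(d[1],d[0])))
for n,uv,z in [('p1',(336,179),.084),('p2',(390,180),.084),('p3',(332,306),.084),('p4',(380,303),.084),('b1',(309,144),.008),('b2',(393,147),.008)]: print(n,px2w(c,uv,z,s).round(4))
cv2.imwrite('pics/w3c.png',cv2.resize(c['img'][130:340,290:420],None,fx=3.5,fy=3.5,interpolation=2))
E
```

```text
startend [0.6351 0.0509 0.046 ]
outer [0.5598 0.0645 0.046 ]
inner [0.5731 0.0478 0.046 ]
endend [ 0.5549 -0.0495  0.046 ]
green [0.6315 0.0695 0.046 ]
orange [ 0.5539 -0.0609  0.046 ]
pL [0.5373 0.09   0.054 ]
pR [ 0.5205 -0.0715  0.054 ]
yaw -5.81541144308513 corner [0.5659975  0.05712997] resid mm [[1.5, -1.0], [-0.9, 1.4], [0.1, 0.6], [0.2, -0.8], [-0.9, 0.2], [-0.0, -0.4]]
start [0.62867327 0.05074656]
end [ 0.55586511 -0.04235538]
bt [ 0.5619 -0.2612  0.09  ]
bb [ 0.4537 -0.3054  0.09  ]
mid [ 0.5078 -0.2833  0.09  ] 0.11685017249061283 22.244608857434102
p1 [ 0.5411 -0.2497  0.084 ]
p2 [ 0.5546 -0.2824  0.084 ]
p3 [ 0.4577 -0.2846  0.084 ]
p4 [ 0.4733 -0.3152  0.084 ]
b1 [ 0.5522 -0.2262  0.008 ]
b2 [ 0.5777 -0.291   0.008 ]
```

View pics/w3c.png

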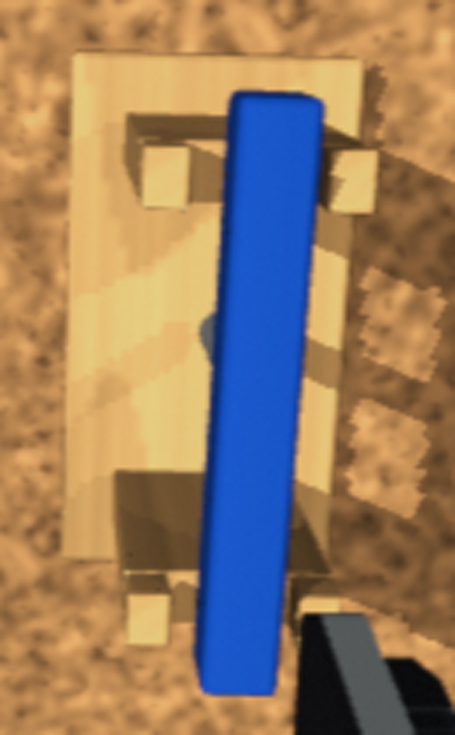

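```bash
python3 - <<'E'
from h import *
from station import bot
s=bot.sense()
plan(s,[.507,-.284,.12],-68.5,4)
E
```

```text
pos [ 0.4914 -0.2527  0.1907] yaw -66.5 turn 2.0 d [ 0.0156 -0.0313 -0.0707] tilt 3.06 F [ 0.2 -0.2  0.6] gap 50.1 t 7.1
[np.float64(-0.009), np.float64(0.17), np.float64(0.356)] 0.5
[np.float64(-0.007), np.float64(0.17), np.float64(0.356)] 0.5
[np.float64(-0.006), np.float64(0.17), np.float64(0.356)] 0.5
[np.float64(-0.005), np.float64(0.17), np.float64(0.356)] 0.5
```

```bash
python3 -m jog '[[[-0.01,0.18,0.36,0.5,50],[-0.01,0.18,0.36,0.5,50],[-0.01,0.18,0.36,0.5,50],[0,0.17,0.36,0.5,50],[0,0,0,0,50]]]' 100
python3 - <<'E'
from h import *
from station import bot
s=bot.sense()
plan(s,[.507,-.284,.062],-68.5,4)
c=bot.capture('wrist'); cv2.imwrite('pics/w4.png',c['img'])
E
```

```text
clock: 7.6
eef_pos: [0.5088, -0.2817, 0.1183]
eef_rot: [0.981, 0.191, 0.027, 0.001]
ft_force: [-0.1, 0.4, -0.1]
finger_gap: 0.587
pos [ 0.5088 -0.2817  0.1183] yaw -67.96 turn 0.54 d [-0.0018 -0.0023 -0.0563] tilt 3.11 F [-0.1  0.4 -0.1] gap 50.1 t 7.6
[np.float64(-0.027), np.float64(0.003), np.float64(0.281)] 0.14
[np.float64(-0.027), np.float64(0.004), np.float64(0.281)] 0.14
[np.float64(-0.027), np.float64(0.004), np.float64(0.281)] 0.14
[np.float64(-0.027), np.float64(0.004), np.float64(0.281)] 0.14
```

View pics/w4.png

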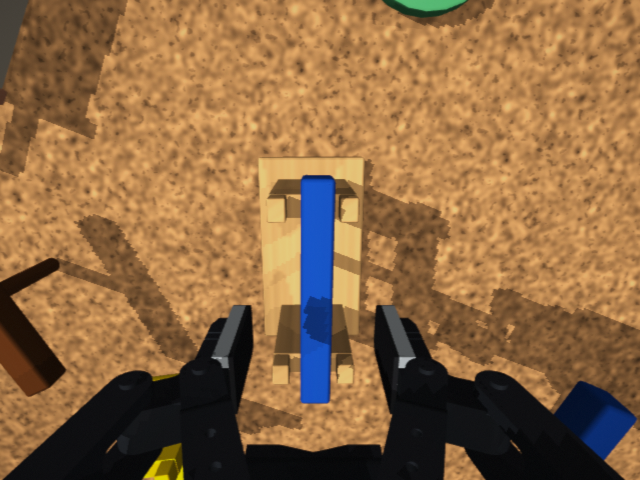

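The bar is centred between the jaws at column 317, running from row 176 to row 402. I'll descend and grip.

```bash
python3 -m jog '[[[-0.03,0.02,0.28,0.1,50],[-0.03,0.02,0.28,0.1,50],[-0.03,0.01,0.28,0.1,50],[-0.02,0.01,0.25,0.1,50],[0,0,0,0,50]]]' 100
python3 - <<'E'
from h import *
from station import bot
s=bot.sense()
plan(s,[.507,-.284,.062],-68.5,1)
E
```

```text
clock: 8.15
eef_pos: [0.5097, -0.2842, 0.0668]
eef_rot: [0.981, 0.191, 0.029, 0.003]
ft_force: [0.5, -0.0, 0.3]
finger_gap: 0.582
pos [ 0.5097 -0.2842  0.0668] yaw -68.04 turn 0.46 d [-0.0027  0.0002 -0.0048] tilt 3.36 F [ 0.5 -0.   0.3] gap 49.7 t 8.15
[np.float64(-0.054), np.float64(-0.025), np.float64(0.093)] 0.46
```

```bash
python3 -m jog '[[[-0.06,-0.01,0.1,0.3,50],[0,0,0,0,50],[0,0,0,0,10],[0,0,0,0,10],[0,0,0,0,10],[0,0,0,0,10],[0,0,0,0,10]]]' 100
python3 - <<'E'
from h import *
from station import bot
s=bot.sense()
plan(s,[.507,-.284,.062],-68.5,1)
c=bot.capture('wrist'); cv2.imwrite('pics/w5.png',c['img'])
c=bot.capture('side'); crop(c['img'],280,260,400,400,4,'pics/s6.png')
E
```

```text
clock: 8.85
eef_pos: [0.508, -0.2854, 0.0637]
eef_rot: [0.982, 0.188, 0.03, 0.004]
ft_force: [-0.3, -0.5, -1.8]
finger_gap: 0.165
pos [ 0.508  -0.2854  0.0637] yaw -68.33 turn 0.17 d [-0.001   0.0014 -0.0017] tilt 3.51 F [-0.3 -0.5 -1.8] gap 14.1 t 8.85
[np.float64(-0.01), np.float64(-0.035), np.float64(0.034)] 0.17
```

View pics/w5.png

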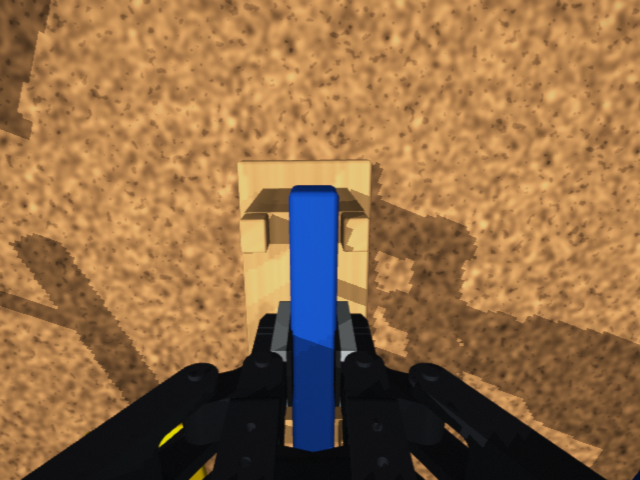

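View pics/s6.png

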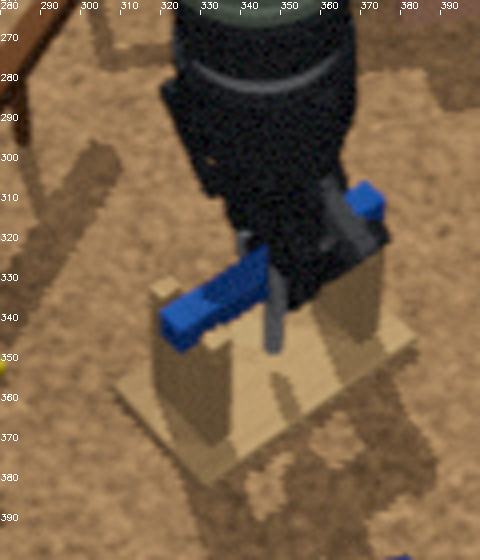

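The grip is good: gap 14.1, the same reading offset as on the handle. I'll lift, then check how the tip hangs from both fixed cameras.

```bash
python3 -m jog '[[[0,0,-0.2,0,10],[0,0,-0.5,0,10],[0,0,-0.6,0,10],[0,0,-0.6,0,10],[0,0,-0.3,0,10],[0,0,0,0,10]]]'
python3 - <<'E'
from h import *
from station import bot
s=bot.sense()
c=bot.capture('side')
M=R.from_quat(s['eef_rot']).as_matrix(); print(M[:,2])
tip=s['eef_pos']-[0,0,.0477]; u=w2px(c,tip,s); print('pred tip px',u, 'grasp tip pred', w2px(c,[.508,-.285,.016]))
x,y=u.astype(int); crop(c['img'],x-60,y-80,x+60,y+40,5,'pics/s7.png'); cv2.imwrite('pics/s7f.png',c['img'])
c=bot.capture('top');u=w2px(c,tip,s); print('pred tip top px',u);x,y=u.astype(int); crop(c['img'],x-60,y-60,x+60,y+50,5,'pics/t7.png')
plan(s,[.6287,.0507,.14],-68.3,10)
E
```

```text
clock: 9.55
eef_pos: [0.5001, -0.2852, 0.1793]
eef_rot: [0.982, 0.188, 0.03, 0.003]
ft_force: [-0.8, -0.3, -1.7]
finger_gap: 0.163
[ 0.05921146  0.00480141 -0.99823392]
pred tip px [345.68674928 308.15001974] grasp tip pred [348.41208135 346.26240491]
pred tip top px [426.39179965 247.83135704]
pos [ 0.5001 -0.2852  0.1793] yaw -68.33 turn -0.03 d [ 0.1286  0.3359 -0.0393] tilt 3.41 F [-0.8 -0.3 -1.7] gap 13.9 t 9.55
[np.float64(0.482), np.float64(-0.531), np.float64(0.097)] -0.0
[np.float64(0.482), np.float64(-0.531), np.float64(0.097)] -0.0
[np.float64(0.482), np.float64(-0.531), np.float64(0.097)] -0.0
[np.float64(0.482), np.float64(-0.531), np.float64(0.097)] -0.0
[np.float64(0.482), np.float64(-0.531), np.float64(0.097)] -0.0
[np.float64(0.482), np.float64(-0.53), np.float64(0.097)] -0.0
[np.float64(0.482), np.float64(-0.53), np.float64(0.097)] -0.0
[np.float64(0.483), np.float64(-0.53), np.float64(0.097)] -0.0
[np.float64(0.483), np.float64(-0.53), np.float64(0.097)] -0.0
[np.float64(0.483), np.float64(-0.53), np.float64(0.097)] -0.0
```

View pics/s7.png

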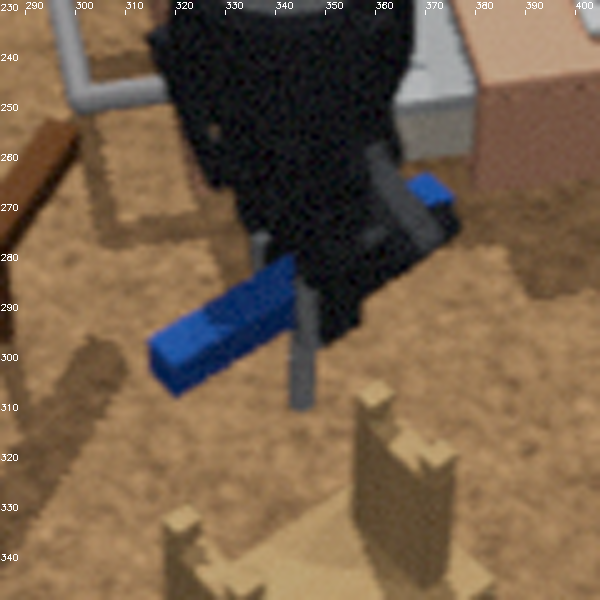

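View pics/t7.png

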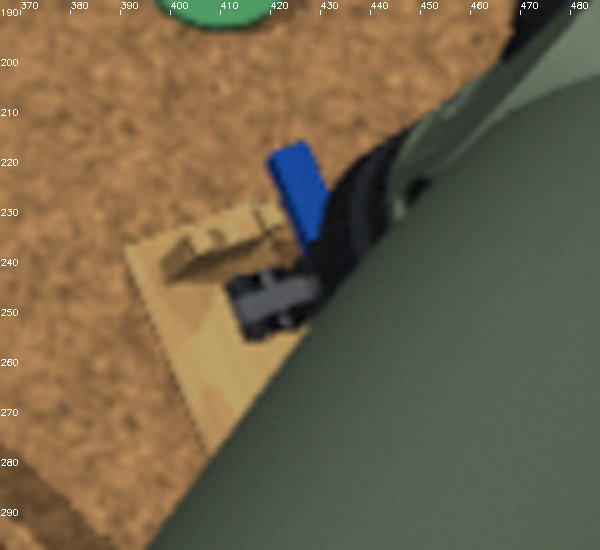

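The side view puts the tip at (345,310), against a prediction of (346,308) for a tip directly below the TCP. The scraper therefore hangs straight, and I can move to above the green end.

```bash
python3 -m jog '[[[0.3,-0.35,0,0,10],[0.5,-0.55,0,0,10],[0.5,-0.55,0,0,10],[0.5,-0.55,0,0,10],[0.5,-0.55,0,0,10],[0.5,-0.55,0.1,0,10],[0.5,-0.55,0.1,0,10],[0.5,-0.55,0.1,0,10]]]'
python3 - <<'E'
from h import *
from station import bot
s=bot.sense()
plan(s,[.6287,.0507,.14],-68.3,3)
E
```

```text
clock: 10.45
eef_pos: [0.5959, -0.0127, 0.1573]
eef_rot: [0.983, 0.183, 0.021, -0.002]
ft_force: [0.7, -0.4, -0.6]
finger_gap: 0.172
pos [ 0.5959 -0.0127  0.1573] yaw -68.93 turn -0.63 d [ 0.0328  0.0634 -0.0173] tilt 2.42 F [ 0.7 -0.4 -0.6] gap 14.7 t 10.45
[np.float64(0.351), np.float64(-0.316), np.float64(0.129)] -0.21
[np.float64(0.352), np.float64(-0.315), np.float64(0.129)] -0.21
[np.float64(0.353), np.float64(-0.314), np.float64(0.129)] -0.21
```

```bash
python3 -m jog '[[[0.35,-0.31,0.1,-0.2,10],[0.35,-0.31,0.1,-0.2,10],[0.3,-0.27,0.1,-0.2,10],[0,0,0,0,10],[0,0,0,0,10]]]'
python3 - <<'E'
from h import *
from station import bot
s=bot.sense()
plan(s,[.6287,.0507,.12],-68.3,1)
M=R.from_quat(s['eef_rot']).as_matrix(); print(M[:,2])
tip=s['eef_pos']-[0,0,.0477]
for n in('side','top'):
    c=bot.capture(n);u=w2px(c,tip); print(n,'tip px',u,'start px',w2px(c,[.6287,.0507,.046]))
    x,y=u.astype(int); crop(c['img'],x-65,y-60,x+65,y+60,5,f'pics/{n}8.png'); print(x-65,y-60)
E
```

```text
clock: 10.95
eef_pos: [0.623, 0.0559, 0.1339]
eef_rot: [0.981, 0.192, 0.014, -0.004]
ft_force: [-0.0, -0.6, -1.1]
finger_gap: 0.17
pos [0.623  0.0559 0.1339] yaw -67.83 turn 0.47 d [ 0.0057 -0.0052 -0.0139] tilt 1.68 F [-0.  -0.6 -1.1] gap 14.5 t 10.95
[np.float64(0.058), np.float64(0.14), np.float64(0.28)] 0.47
[ 0.02631468  0.01296709 -0.9995696 ]
side tip px [351.2442946  192.46603447] start px [353.89689689 207.12602736]
286 132
top tip px [274.07943217 195.48628838] start px [277.72932495 198.05289394]
209 135
```

View pics/side8.png

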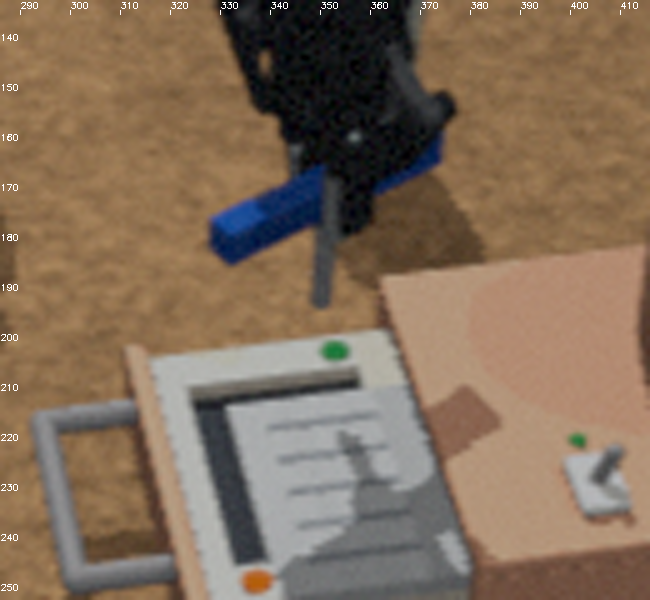

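View pics/top8.png

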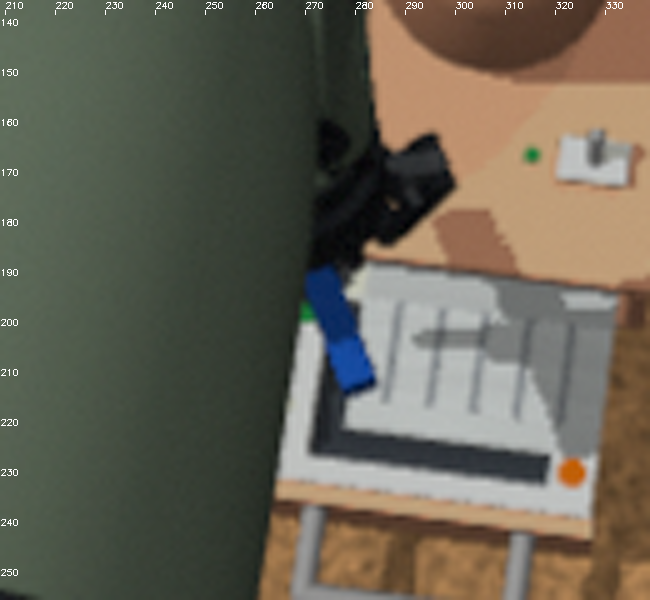

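```bash
cat >> h.py <<'E'
R0=R.from_quat([0.982,0.188,0.030,0.004]).as_matrix()
RT=R0.T@np.array([-.0005,0,-.0477])
def tipw(s): return s['eef_pos']+R.from_quat(s['eef_rot']).as_matrix()@RT
E
python3 - <<'E'
from h import *
from station import bot
import pickle
_,c=pickle.load(open('cal.pkl','rb'))
g=lambda x,y:(286+x/5,132+y/5)
for n,uv in [('green',(335,350)),('orange',(257,581)),('far outer corner',(190,387)),('start far end',(358,367)),('inner corner',(227,404)),('end inner',(268,560))]: print(n,px2w(c,g(*uv),.046).round(4))
yaw=np.radians(-5.8);Rm=np.array([[np.cos(yaw),-np.sin(yaw)],[np.sin(yaw),np.cos(yaw)]])
for n,l in [('green',(.063,.019)),('orange',(0,-.119)),('outer',(-.008,.008)),('startfar',(.071,.008)),('inner',(.008,-.008)),('end inner',(.008,-.108))]: print('fit',n,(Rm@np.array(l)+[.566,.0571]).round(4))
s=bot.sense(); print('tip',tipw(s), 'px',w2px(c,tipw(s)))
E
```

```text
green [0.6322 0.0679 0.046 ]
orange [ 0.5549 -0.0625  0.046 ]
far outer corner [0.5621 0.0625 0.046 ]
start far end [0.6385 0.0539 0.046 ]
inner corner [0.5747 0.0469 0.046 ]
end inner [ 0.563 -0.052  0.046]
fit green [0.6306 0.0696]
fit orange [ 0.554  -0.0613]
fit outer [0.5588 0.0659]
fit startfar [0.6374 0.0579]
fit inner [0.5732 0.0483]
fit end inner [ 0.563  -0.0512]
tip [0.62088128 0.05569022 0.08675161] px [350.37352237 192.51216038]
```

```bash
cat >> h.py <<'E'
CX=np.array([.5667,.0561]); YW=np.radians(-5.7)
W=np.array([[np.cos(YW),-np.sin(YW)],[np.sin(YW),np.cos(YW)]])
def seam(s,l=None,z=.039,n=1):
    """tip in seam frame (mm), and shift in jog units needed to bring the tip to seam-local l (mm), height z"""
    t=tipw(s); M=R.from_quat(s['eef_rot']).as_matrix(); q=W.T@(t[:2]-CX)
    print('tip seam mm',(q*1e3).round(1),'z floor mm',round((t[2]-.037)*1e3,2),'F',np.round(s['ft_force'],1),'tool z',M[:,2].round(3),'yaw',np.degrees(np.arctan2(M[1,1],M[0,1])).round(2),'j6',round(s['joint_positions'][5],2),'t',round(s['clock'],2))
    if l is not None:
        d=np.append(W@(np.array(l)/1e3)+CX,z)-t
        print('units/row',(M.T@d/.05/n).round(3))
E
python3 - <<'E'
from h import *
from station import bot
s=bot.sense(); seam(s,(63,0),.056,2)
E
```

```text
tip seam mm [54.  5.] z floor mm 49.75 F [ 0.7 -0.2 -0.9] tool z [ 0.027  0.013 -1.   ] yaw -67.9 j6 2.72 t 11.05
units/row [0.048 0.087 0.309]
```

```bash
python3 -m jog '[[[0.05,0.09,0.3,0,10],[0.05,0.09,0.3,0,10],[0,0,0,0,10]]]'
python3 - <<'E'
from h import *
from station import bot
s=bot.sense(); seam(s,(63,0),.056,1)
E
```

```text
clock: 11.35
eef_pos: [0.6322, 0.0462, 0.1024]
eef_rot: [0.982, 0.19, 0.015, -0.003]
ft_force: [-0.8, 0.0, -1.6]
finger_gap: 0.167
tip seam mm [64.  -3.2] z floor mm 17.71 F [-0.8  0.  -1.6] tool z [ 0.027  0.012 -1.   ] yaw -68.08 j6 2.71 t 11.35
units/row [ 0.012 -0.065 -0.025]
```

```bash
python3 -m jog '[[[0.01,-0.07,0,0,10],[0,0,0,0,10]]]'
python3 - <<'E'
from h import *
from station import bot
s=bot.sense(); seam(s,(63,0),.043,1)
c=bot.capture('side');t=tipw(s);u=w2px(c,t); print(u,'start',w2px(c,np.append(W@[.063,0]+CX,.046)))
x,y=u.astype(int); crop(c['img'],x-30,y-35,x+30,y+30,12,'pics/s9.png'); print(x-30,y-35)
c=bot.capture('top');u=w2px(c,t); x,y=u.astype(int); crop(c['img'],x-30,y-35,x+50,y+40,8,'pics/t9.png')
c=bot.capture('wrist');cv2.imwrite('pics/w9.png',c['img'])
E
```

```text
clock: 11.55
eef_pos: [0.6307, 0.0487, 0.1012]
eef_rot: [0.982, 0.189, 0.014, -0.004]
ft_force: [-0.3, 0.1, -1.1]
finger_gap: 0.167
tip seam mm [62.2 -0.8] z floor mm 16.58 F [-0.3  0.1 -1.1] tool z [ 0.025  0.012 -1.   ] yaw -68.19 j6 2.72 t 11.55
units/row [ 0.015 -0.006  0.212]
[354.14473219 205.04872054] start [354.3074993  207.31075151]
324 170
```

View pics/s9.png

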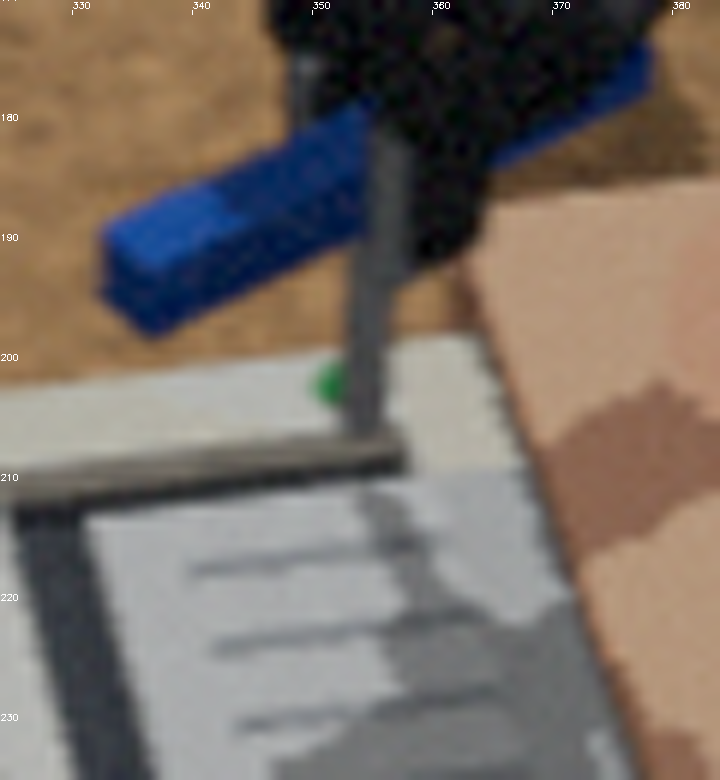

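View pics/w9.png

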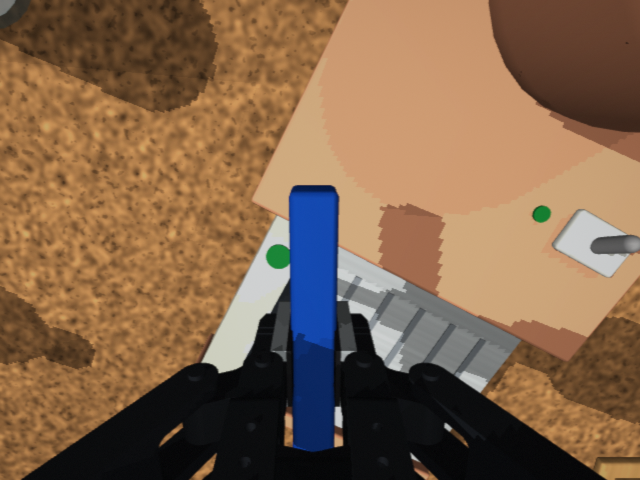

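The tip is at (354,206), directly over the groove between its far rim (row 206) and near rim (row 211), just before the closed end at column 357. I'll lower gently.

```bash
python3 -m jog '[[[0.01,0,0.1,0,10],[0,0,0.1,0,10],[0,0,0,0,10]]]'
python3 - <<'E'
from h import *
from station import bot
s=bot.sense(); seam(s,(63,0),.0385,1)
E
```

```text
clock: 12.0
eef_pos: [0.6328, 0.0493, 0.0923]
eef_rot: [0.982, 0.19, 0.015, -0.003]
ft_force: [0.0, -0.0, -1.2]
finger_gap: 0.167
tip seam mm [64.4  0. ] z floor mm 7.61 F [ 0.  -0.  -1.2] tool z [ 0.029  0.012 -1.   ] yaw -68.15 j6 2.72 t 12.0
units/row [-0.029 -0.013  0.121]
```

```bash
python3 -m jog '[[[-0.03,-0.01,0.08,0,10],[0,0,0.06,0,10],[0,0,0,0,10]]]'
python3 - <<'E'
from h import *
from station import bot
s=bot.sense(); seam(s,(63,0),.038,1)
E
```

```text
clock: 12.3
eef_pos: [0.6311, 0.0495, 0.0844]
eef_rot: [0.982, 0.19, 0.015, -0.003]
ft_force: [-0.1, 0.2, -1.0]
finger_gap: 0.17
tip seam mm [62.7 -0. ] z floor mm -0.21 F [-0.1  0.2 -1. ] tool z [ 0.029  0.012 -1.   ] yaw -68.13 j6 2.72 t 12.3
units/row [ 0.006  0.002 -0.024]
```

```bash
python3 -m jog '[[[0,0,0.03,0,10],[0,0,0,0,10]]]'
python3 - <<'E'
from h import *
from station import bot
s=bot.sense(); seam(s,(63,0),.038,1)
c=bot.capture('side');t=tipw(s);u=w2px(c,t)
x,y=u.astype(int); crop(c['img'],x-30,y-35,x+30,y+30,12,'pics/s10.png')
E
```

```text
clock: 12.5
eef_pos: [0.6314, 0.0495, 0.0838]
eef_rot: [0.982, 0.19, 0.016, -0.003]
ft_force: [-1.8, 0.5, 1.4]
finger_gap: 0.167
tip seam mm [63.   0.1] z floor mm -0.86 F [-1.8  0.5  1.4] tool z [ 0.029  0.012 -0.999] yaw -68.14 j6 2.72 t 12.5
units/row [ 0.001  0.001 -0.037]
```

View pics/s10.png

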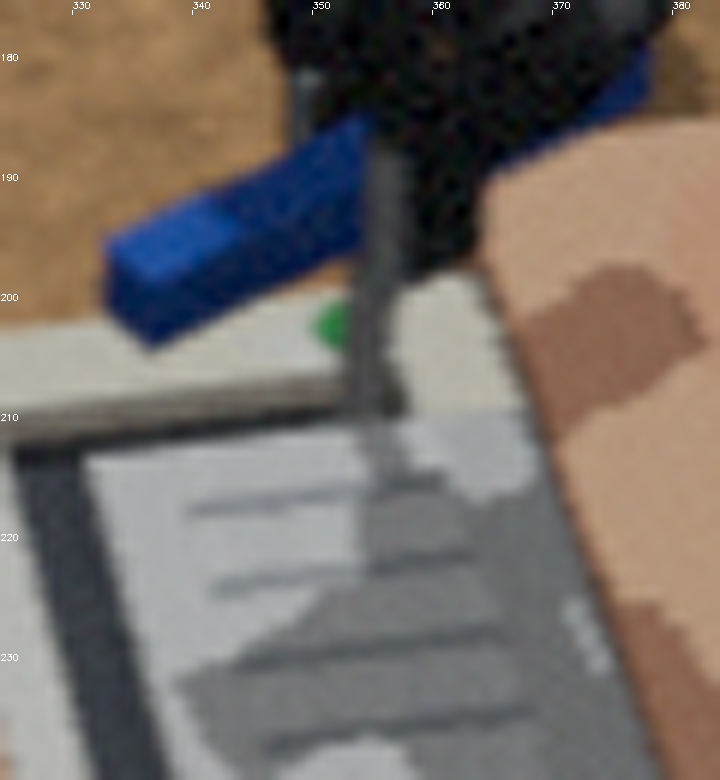

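The tip is in the groove at the green end with light floor contact: my height estimate of −0.9 mm is the true floor. I'll raise it by about 1.4 mm and run the short leg.

```bash
python3 - <<'E'
from h import *
from station import bot
s=bot.sense(); seam(s,(43,0),.0375,8); seam(s,(63,0),.0375,1)
E
```

```text
tip seam mm [63.1  0. ] z floor mm -0.87 F [-1.1  0.1  1.1] tool z [ 0.03   0.012 -0.999] yaw -68.14 j6 2.72 t 12.55
units/row [-0.044 -0.023 -0.005]
tip seam mm [63.1  0. ] z floor mm -0.87 F [-1.1  0.1  1.1] tool z [ 0.03   0.012 -0.999] yaw -68.14 j6 2.72 t 12.55
units/row [-0.001 -0.    -0.028]
```

```bash
python3 -m jog '[[[0,0,-0.03,0,10],[-0.05,-0.026,0,0,10],[-0.05,-0.026,0,0,10],[-0.05,-0.026,0,0,10]]]'
python3 - <<'E'
from h import *
from station import bot
s=bot.sense(); seam(s,(40,0),.0375,4)
E
```

```text
clock: 12.95
eef_pos: [0.6229, 0.0503, 0.0849]
eef_rot: [0.982, 0.19, 0.016, -0.003]
ft_force: [0.5, -0.5, -0.6]
finger_gap: 0.167
tip seam mm [54.6 -0. ] z floor mm 0.26 F [ 0.5 -0.5 -0.6] tool z [ 0.03   0.012 -0.999] yaw -68.14 j6 2.72 t 12.95
units/row [-0.065 -0.034 -0.003]
```

```bash
python3 -m jog '[[[-0.055,-0.029,0,0,10],[-0.055,-0.029,0,0,10],[-0.055,-0.029,0,0,10],[-0.055,-0.029,0,0,10],[-0.055,-0.029,0,0,10]]]'
python3 - <<'E'
from h import *
from station import bot
s=bot.sense(); seam(s,(16,0),.0375,8)
E
```

```text
clock: 13.45
eef_pos: [0.6056, 0.0521, 0.0842]
eef_rot: [0.982, 0.19, 0.016, -0.003]
ft_force: [-0.3, 1.0, -0.9]
finger_gap: 0.169
tip seam mm [37.1  0.1] z floor mm -0.5 F [-0.3  1.  -0.9] tool z [ 0.03   0.012 -0.999] yaw -68.13 j6 2.72 t 13.45
units/row [-0.047 -0.024 -0.004]
```

```bash
python3 -m jog '[[[-0.055,-0.03,-0.012,0,10],[-0.055,-0.03,-0.008,0,10],[-0.055,-0.03,-0.006,0,10],[-0.055,-0.03,-0.005,0,10],[-0.055,-0.03,-0.005,0,10],[-0.055,-0.03,-0.005,0,10]]]'
python3 - <<'E'
from h import *
from station import bot
s=bot.sense(); seam(s,(0,0),.0375,4)
E
```

```text
clock: 14.05
eef_pos: [0.5853, 0.0545, 0.086]
eef_rot: [0.982, 0.19, 0.016, -0.003]
ft_force: [-0.2, -0.6, -1.3]
finger_gap: 0.165
tip seam mm [16.7  0.4] z floor mm 1.3 F [-0.2 -0.6 -1.3] tool z [ 0.03   0.012 -0.999] yaw -68.14 j6 2.72 t 14.05
units/row [-0.075 -0.037  0.002]
```

```bash
python3 -m jog '[[[-0.055,-0.028,0.006,0,10],[-0.055,-0.028,0.004,0,10],[-0.055,-0.028,0,0,10],[-0.05,-0.026,0,0,10],[-0.03,-0.015,0,0,10]]]'
python3 - <<'E'
from h import *
from station import bot
s=bot.sense(); seam(s,(0,0),.0375,1)
seam(s,(0,-20),.0375,6)
E
```

```text
clock: 14.55
eef_pos: [0.5701, 0.0559, 0.085]
eef_rot: [0.982, 0.19, 0.016, -0.003]
ft_force: [0.5, -0.2, -0.2]
finger_gap: 0.171
tip seam mm [1.4 0.3] z floor mm 0.38 F [ 0.5 -0.2 -0.2] tool z [ 0.03   0.012 -0.999] yaw -68.13 j6 2.72 t 14.55
units/row [-0.029 -0.007 -0.003]
tip seam mm [1.4 0.3] z floor mm 0.38 F [ 0.5 -0.2 -0.2] tool z [ 0.03   0.012 -0.999] yaw -68.13 j6 2.72 t 14.55
units/row [-0.036  0.058 -0.002]
```

```bash
python3 -m jog '[[[-0.02,0.005,0,0,10],[0,0,0,0,10]]]'
python3 - <<'E'
from h import *
from station import bot
s=bot.sense(); seam(s,(0,-20),.0375,6)
c=bot.capture('side');t=tipw(s);u=w2px(c,t)
x,y=u.astype(int); crop(c['img'],x-30,y-35,x+40,y+40,10,'pics/s11.png')
E
```

```text
clock: 14.75
eef_pos: [0.569, 0.0553, 0.085]
eef_rot: [0.982, 0.19, 0.016, -0.003]
ft_force: [0.6, 0.4, -0.5]
finger_gap: 0.173
tip seam mm [ 0.4 -0.4] z floor mm 0.36 F [ 0.6  0.4 -0.5] tool z [ 0.03   0.012 -0.999] yaw -68.13 j6 2.72 t 14.75
units/row [-0.031  0.057 -0.001]
```

View pics/s11.png

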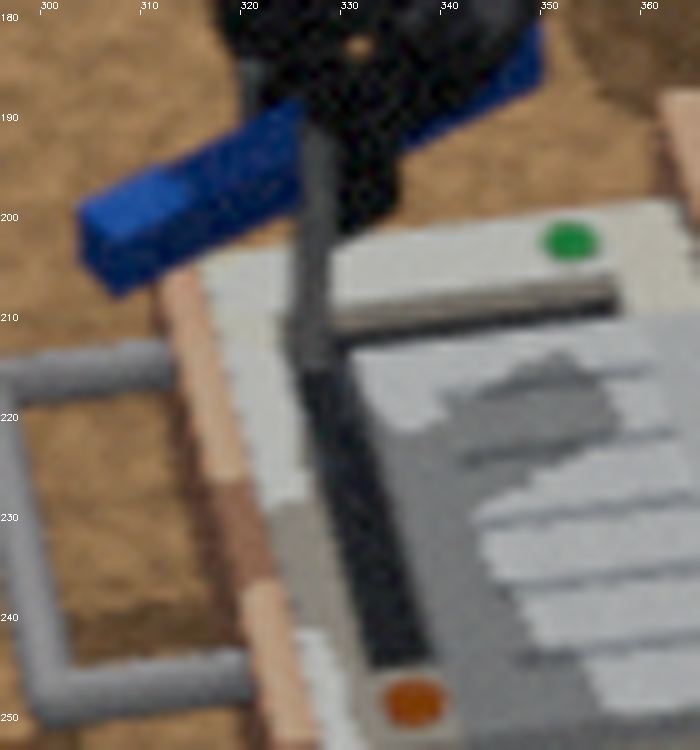

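The tip is at (327,215), down in the corner and slightly to the front side, so I'll bias it 1 mm back and start the long leg.

```bash
python3 -m jog '[[[-0.022,0.056,0,0,10],[-0.022,0.056,0,0,10],[-0.027,0.055,0,0,10],[-0.027,0.055,0,0,10],[-0.027,0.055,0,0,10]]]'
python3 - <<'E'
from h import *
from station import bot
s=bot.sense(); seam(s,(1,-40),.0375,8)
E
```

```text
clock: 15.3
eef_pos: [0.5689, 0.0389, 0.0848]
eef_rot: [0.982, 0.19, 0.016, -0.003]
ft_force: [0.4, -0.6, -1.4]
finger_gap: 0.166
tip seam mm [  2.  -16.7] z floor mm 0.15 F [ 0.4 -0.6 -1.4] tool z [ 0.03   0.012 -0.999] yaw -68.12 j6 2.69 t 15.3
units/row [-0.029  0.05  -0.002]
```

```bash
python3 -m jog '[[[-0.032,0.054,-0.004,0,10],[-0.032,0.054,-0.004,0,10],[-0.03,0.054,-0.002,0,10],[-0.03,0.054,-0.002,0,10],[-0.03,0.054,-0.002,0,10],[-0.03,0.054,-0.002,0,10]]]'
python3 - <<'E'
from h import *
from station import bot
s=bot.sense(); seam(s,(1,-60),.0375,8)
E
```

```text
clock: 15.9
eef_pos: [0.5662, 0.0184, 0.0854]
eef_rot: [0.982, 0.19, 0.016, -0.003]
ft_force: [-0.1, 0.3, -1.4]
finger_gap: 0.167
tip seam mm [  1.2 -37.3] z floor mm 0.71 F [-0.1  0.3 -1.4] tool z [ 0.03   0.012 -0.999] yaw -68.15 j6 2.65 t 15.9
units/row [-0.027  0.05  -0.   ]
```

```bash
python3 -m jog '[[[-0.03,0.053,0,0,10],[-0.03,0.053,0,0,10],[-0.03,0.053,0,0,10],[-0.03,0.053,0,0,10],[-0.03,0.053,0,0,10],[-0.03,0.053,0,0,10]]]'
python3 - <<'E'
from h import *
from station import bot
s=bot.sense(); seam(s,(0.7,-80),.0375,8)
E
```

```text
clock: 16.5
eef_pos: [0.5635, -0.0013, 0.0851]
eef_rot: [0.982, 0.19, 0.016, -0.003]
ft_force: [0.2, 0.3, 0.3]
finger_gap: 0.167
tip seam mm [  0.6 -57.2] z floor mm 0.42 F [0.2 0.3 0.3] tool z [ 0.03   0.012 -0.999] yaw -68.14 j6 2.62 t 16.5
units/row [-0.026  0.051 -0.001]
```

```bash
python3 -m jog '[[[-0.027,0.053,0,0,10],[-0.027,0.053,0,0,10],[-0.027,0.053,0,0,10],[-0.027,0.053,0,0,10],[-0.028,0.053,0,0,10],[-0.028,0.053,0,0,10]]]'
python3 - <<'E'
from h import *
from station import bot
s=bot.sense(); seam(s,(0.7,-100),.0375,8)
E
```

```text
clock: 17.1
eef_pos: [0.5617, -0.0207, 0.0848]
eef_rot: [0.982, 0.19, 0.016, -0.003]
ft_force: [0.2, -0.3, -0.6]
finger_gap: 0.17
tip seam mm [  0.7 -76.7] z floor mm 0.11 F [ 0.2 -0.3 -0.6] tool z [ 0.03   0.012 -0.999] yaw -68.15 j6 2.58 t 17.1
units/row [-0.027  0.052 -0.002]
```

```bash
python3 -m jog '[[[-0.028,0.053,-0.003,0,10],[-0.028,0.053,-0.002,0,10],[-0.028,0.053,-0.002,0,10],[-0.028,0.053,-0.002,0,10],[-0.028,0.053,0,0,10],[-0.028,0.05,0,0,10],[-0.015,0.03,0,0,10],[0,0,0,0,10]]]'
python3 - <<'E'
from h import *
from station import bot
s=bot.sense(); seam(s,(0.7,-100),.0375,1)
c=bot.capture('side');t=tipw(s);u=w2px(c,t)
x,y=u.astype(int); crop(c['img'],x-40,y-45,x+40,y+30,9,'pics/s12.png')
E
```

```text
clock: 17.9
eef_pos: [0.5594, -0.0423, 0.085]
eef_rot: [0.982, 0.189, 0.016, -0.003]
ft_force: [0.1, 0.0, -0.4]
finger_gap: 0.167
tip seam mm [  0.6 -98.5] z floor mm 0.31 F [ 0.1  0.  -0.4] tool z [ 0.031  0.012 -0.999] yaw -68.18 j6 2.54 t 17.9
units/row [-0.012  0.028 -0.004]
```

View pics/s12.png

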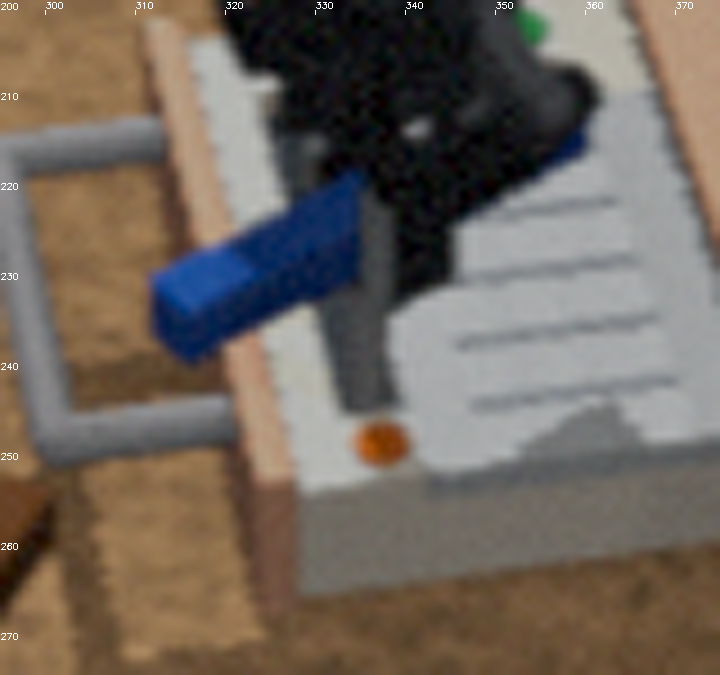

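The tip is down in the groove right beside the orange dot. I'll nudge about 1 mm further, hold, then lift straight out.

```bash
python3 -m jog '[[[-0.01,0.02,0,0,10],[0,0,0,0,10],[0,0,0,0,10]]]'
python3 -m jog '[[[0,0,-0.2,0,10],[0,0,-0.4,0,10],[0,0,-0.5,0,10],[0,0,-0.5,0,10],[0,0,-0.3,0,10]]]'
python3 - <<'E'
from h import *
from station import bot
s=bot.sense(); seam(s)
plan(s,[.504,-.285,.17],-68.33,8)
E
```

```text
clock: 18.25
eef_pos: [0.5593, -0.0432, 0.0849]
eef_rot: [0.982, 0.19, 0.016, -0.003]
ft_force: [0.1, -0.1, 0.5]
finger_gap: 0.171
clock: 18.75
eef_pos: [0.5542, -0.0435, 0.183]
eef_rot: [0.982, 0.19, 0.014, -0.004]
ft_force: [-0.1, -0.5, -0.4]
finger_gap: 0.168
tip seam mm [  -4.8 -100.1] z floor mm 98.33 F [-0.1 -0.5 -0.4] tool z [ 0.025  0.013 -1.   ] yaw -68.11 j6 2.54 t 18.75
pos [ 0.5542 -0.0435  0.183 ] yaw -68.11 turn 0.22 d [-0.0502 -0.2415 -0.013 ] tilt 1.64 F [-0.1 -0.5 -0.4] gap 14.4 t 18.75
[np.float64(-0.342), np.float64(0.513), np.float64(0.021)] 0.03
[np.float64(-0.342), np.float64(0.514), np.float64(0.021)] 0.03
[np.float64(-0.342), np.float64(0.514), np.float64(0.021)] 0.03
[np.float64(-0.342), np.float64(0.514), np.float64(0.021)] 0.03
[np.float64(-0.341), np.float64(0.514), np.float64(0.021)] 0.03
[np.float64(-0.341), np.float64(0.514), np.float64(0.021)] 0.03
[np.float64(-0.341), np.float64(0.514), np.float64(0.021)] 0.03
[np.float64(-0.341), np.float64(0.515), np.float64(0.021)] 0.03
```

```bash
python3 -m jog '[[[-0.25,0.4,0,0,10],[-0.36,0.53,0,0,10],[-0.36,0.53,0,0,10],[-0.36,0.53,0,0,10],[-0.36,0.53,0,0,10],[-0.36,0.53,0,0,10],[-0.36,0.53,0,0,10],[-0.2,0.3,0,0,10]]]'
cat >> h.py <<'E'
def barpos(s,z,n=1,yaw=-68.33,tgt=(.5075,-.2853)):
    M=R.from_quat(s['eef_rot']).as_matrix(); b=s['eef_pos']+M@R0.T@np.array([-.0005,0,.0173])
    y0=np.degrees(np.arctan2(M[1,1],M[0,1])); d=np.append(tgt,z)-b
    print('bar',b.round(4),'yaw',y0.round(2),'turn',(y0-yaw).round(2),'d mm',(d*1e3).round(1),'units',(M.T@d/.05/n).round(3),'tip tilt rel',(M@R0.T)[:2,2].round(3),'F',s['ft_force'].round(1),'t',round(s['clock'],2))
E
python3 - <<'E'
from h import *
from station import bot
barpos(bot.sense(),.13,2)
E
```

```text
clock: 19.55
eef_pos: [0.5088, -0.2783, 0.1902]
eef_rot: [0.981, 0.194, 0.02, -0.001]
ft_force: [0.4, 0.1, -1.0]
finger_gap: 0.169
bar [ 0.5087 -0.2784  0.2075] yaw -67.62 turn 0.71 d mm [ -1.2  -6.9 -77.5] units [-0.068  0.055  0.773] tip tilt rel [ 0.021 -0.005] F [ 0.4  0.1 -1. ] t 19.55
```

```bash
python3 -m jog '[[[-0.03,0.04,0.3,0.4,10],[-0.04,0.04,0.4,0.3,10],[-0.03,0.02,0.4,0.1,10],[-0.02,0,0.3,0,10],[0,0,0,0,10]]]'
python3 - <<'E'
from h import *
from station import bot
s=bot.sense();barpos(s,.11,1)
c=bot.capture('wrist');cv2.imwrite('pics/w13.png',c['img'])
c=bot.capture('side');crop(c['img'],290,240,410,390,4,'pics/s13.png')
E
```

```text
clock: 20.05
eef_pos: [0.5083, -0.2902, 0.1229]
eef_rot: [0.983, 0.184, 0.022, 0.002]
ft_force: [-0.8, 0.7, -0.7]
finger_gap: 0.165
bar [ 0.5081 -0.2903  0.1402] yaw -68.8 turn -0.47 d mm [ -0.6   5.  -30.2] units [-0.002 -0.104  0.603] tip tilt rel [ 0.016 -0.001] F [-0.8  0.7 -0.7] t 20.05
```

View pics/w13.png

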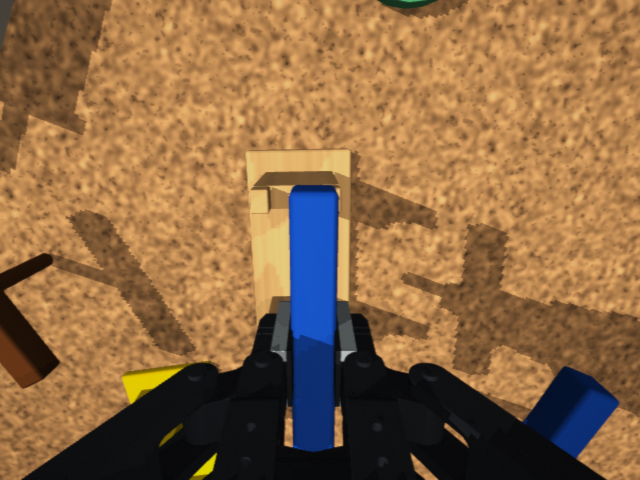

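View pics/s13.png

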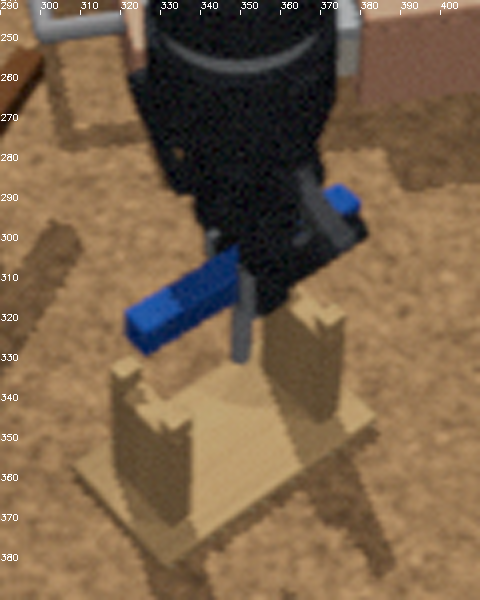

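```bash
python3 -m jog '[[[0,-0.1,0.1,-0.5,10],[0,-0.01,0.2,0,10],[0,0,0.2,0,10],[0,0,0,0,10]]]'
python3 - <<'E'
from h import *
from station import bot
s=bot.sense();barpos(s,.095,1)
E
```

```text
clock: 20.55
eef_pos: [0.5107, -0.2861, 0.1014]
eef_rot: [0.982, 0.189, 0.025, 0.005]
ft_force: [-0.1, 1.0, -0.5]
finger_gap: 0.165
bar [ 0.5104 -0.286   0.1187] yaw -68.19 turn 0.14 d mm [ -2.9   0.7 -23.7] units [-0.07  -0.043  0.47 ] tip tilt rel [0.009 0.004] F [-0.1  1.  -0.5] t 20.55
```

```bash
python3 -m jog '[[[-0.06,-0.02,0.2,0.1,10],[-0.02,-0.01,0.2,0,10],[0,0,0.06,0,10],[0,0,0,0,10]]]'
python3 - <<'E'
from h import *
from station import bot
s=bot.sense();barpos(s,.082,1)
c=bot.capture('wrist');cv2.imwrite('pics/w14.png',c['img'])
E
```

```text
clock: 20.95
eef_pos: [0.507, -0.286, 0.0755]
eef_rot: [0.982, 0.188, 0.025, 0.005]
ft_force: [-0.0, 0.4, -1.1]
finger_gap: 0.167
bar [ 0.5067 -0.2859  0.0928] yaw -68.29 turn 0.04 d mm [  0.8   0.6 -10.8] units [ 0.009 -0.009  0.217] tip tilt rel [0.01  0.004] F [-0.   0.4 -1.1] t 20.95
```

View pics/w14.png

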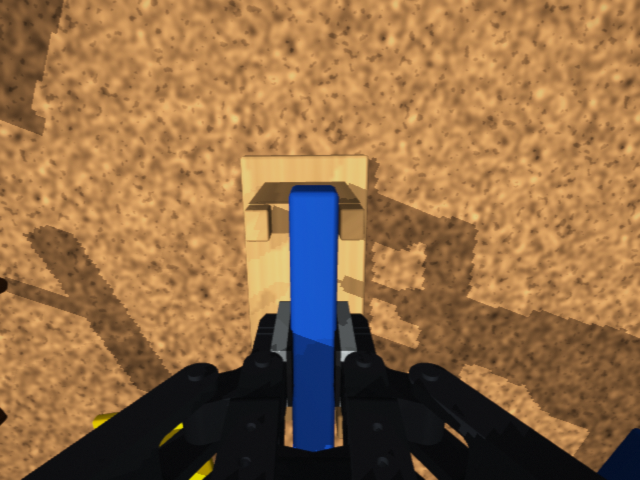

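The bar lies between the cheeks, slightly right of centre, matching the original seated view. I'll lower it the rest of the way.

```bash
python3 -m jog '[[[0.01,-0.02,0.1,0,10],[0,0,0.08,0,10],[0,0,0.03,0,10],[0,0,0,0,10]]]'
python3 - <<'E'
from h import *
from station import bot
s=bot.sense();barpos(s,.081,1)
E
```

```text
clock: 21.4
eef_pos: [0.5084, -0.2852, 0.065]
eef_rot: [0.982, 0.188, 0.025, 0.005]
ft_force: [0.2, 0.3, -0.1]
finger_gap: 0.167
bar [ 0.508  -0.2851  0.0823] yaw -68.29 turn 0.04 d mm [-0.5 -0.2 -1.3] units [-0.012 -0.001  0.025] tip tilt rel [0.009 0.005] F [ 0.2  0.3 -0.1] t 21.4
```

Nearly seated, within about 1 mm. I'll ease down, release gently and retreat upward.

```bash
python3 -m jog '[[[-0.01,0,0.025,0,10],[0,0,0,0,10],[0,0,0,0,30],[0,0,0,0,50],[0,0,0,0,50],[0,0,0,0,50]]]'
python3 - <<'E'
from h import *
from station import bot
s=bot.sense();barpos(s,.081,1); print(s['finger_gap'])
c=bot.capture('wrist');cv2.imwrite('pics/w15.png',c['img'])
E
```

```text
clock: 22.0
eef_pos: [0.5087, -0.286, 0.0646]
eef_rot: [0.982, 0.188, 0.026, 0.006]
ft_force: [-0.2, -0.4, -0.6]
finger_gap: 0.589
bar [ 0.5083 -0.2859  0.0819] yaw -68.3 turn 0.03 d mm [-0.8  0.6 -0.9] units [-0.011 -0.018  0.017] tip tilt rel [0.007 0.006] F [-0.2 -0.4 -0.6] t 22.0
0.5894077498042986
```

View pics/w15.png

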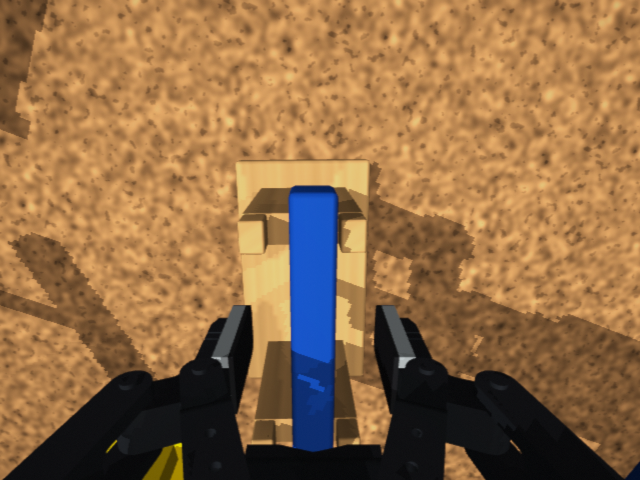

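```bash
python3 -m jog '[[[0,0,-0.2,0,50],[0,0,-0.4,0,50],[0,0,-0.6,0,50],[0,0,-0.8,0,50],[0,0,-0.8,0,50],[0,0,-0.4,0,50]]]'
python3 -m jog '[[[-0.5,-0.5,0,0,50],[-0.9,0,0,0,50],[-0.9,0,0,0,50],[-0.9,0,0,0,50],[-0.5,0,0,0,50],[0,0,0,0,50],[0,0,0,0,50]]]'
python3 - <<'E'
from h import *
from station import bot
s=bot.sense();plan(s,[.5,-.28,.2],-68,1)
for n in('top','side','wrist'):
    c=bot.capture(n);cv2.imwrite(f'pics/{n}16.png',c['img'])
    if n=='side': crop(c['img'],300,290,400,390,6,'pics/s16.png')
    if n=='top': crop(c['img'],380,215,480,305,7,'pics/t16.png')
E
```

```text
clock: 22.65
eef_pos: [0.4975, -0.2839, 0.2295]
eef_rot: [0.982, 0.188, 0.023, 0.003]
ft_force: [0.8, -0.4, -0.2]
finger_gap: 0.585
clock: 23.35
eef_pos: [0.315, -0.333, 0.2312]
eef_rot: [0.981, 0.19, 0.029, 0.012]
ft_force: [0.8, 0.5, -0.4]
finger_gap: 0.585
pos [ 0.315  -0.333   0.2312] yaw -68.15 turn -0.15 d [ 0.185   0.053  -0.0312] tilt 3.56 F [ 0.8  0.5 -0.4] gap 50.0 t 23.35
[np.float64(3.79), np.float64(0.372), np.float64(0.836)] -0.15
```

View pics/s16.png

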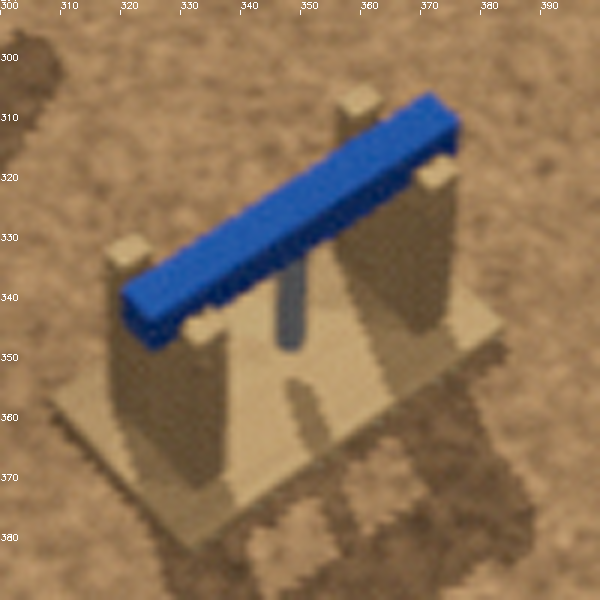

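View pics/top16.png

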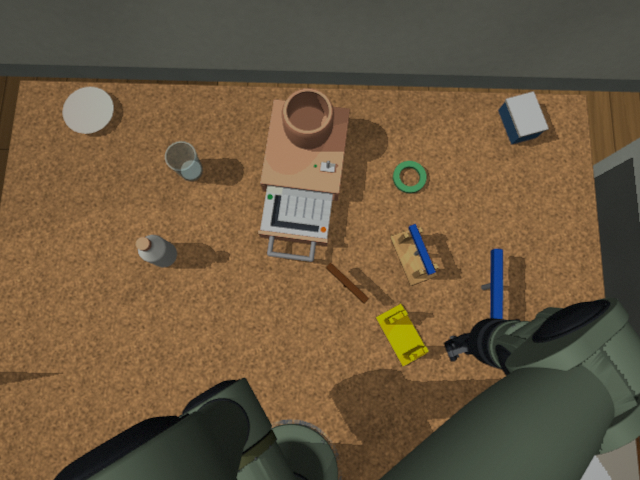

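View pics/wrist16.png

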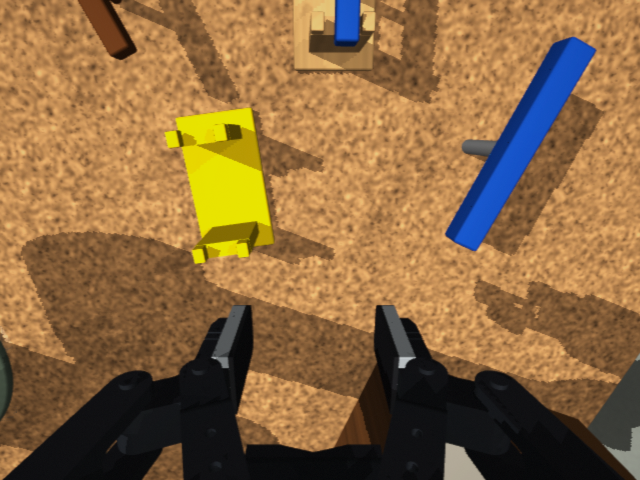

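```bash
python3 - <<'E'
from h import *
from station import bot
a=cv2.imread('pics/t5f.png');b=cv2.imread('pics/top16.png');o=cv2.imread('pics/top0.png')
f=lambda i:np.float32(cv2.cvtColor(i,6))
r=lambda i:f(i)[215:265,255:335]
print('tray shift px',cv2.phaseCorrelate(r(a),r(b)))
for n,(x0,y0,x1,y1) in dict(bottle=(130,230,185,275),tumbler=(155,135,215,190),teether=(385,150,440,200),cradle=(385,220,445,290)).items(): print(n,cv2.phaseCorrelate(f(o)[y0:y1,x0:x1],f(b)[y0:y1,x0:x1]))
bot.job_done()
E
```

```text
tray shift px ((0.005095601705100705, -0.014559526337421858), 1.0028401627540589)
bottle ((-0.0319811271556496, 0.5597960890918969), 0.9951734604658904)
tumbler ((-0.014464131247432732, -0.05383919024951922), 0.983714013894399)
teether ((-0.04239610012328754, 0.025388529370964363), 0.9698312975565593)
cradle ((0.21243760145846124, -0.03939029434549468), 0.9996605729615247)
the job is handed in; nothing more can be done
```

The job is done and handed in at about 23 s of the 72 s allowed; no verdict was reported. I pulled the tray out until it stalled at its stop. Then I took the smaller blue scraper from the wooden cradle and ran its tip from the green dot round the corner to the orange dot. The scraper is back in its cradle, released, with the arm clear.

- **Seam run:** speed was about 3 cm/s. The tip stayed within about 2 mm of the seam's centreline and 2.2 mm of its floor, by my own estimate from the arm's pose. Wrist forces read after each step stayed under about 2 N.
- **Scraper in cradle:** the last pictures show it seated almost exactly as at the start. In the wrist view it sits about 3 mm to one side of the slot's middle, against a limit of 8 mm.
- **Tray:** it had not moved in the top view since I pulled it out. I did not measure the joint value directly; "fully out" rests on the stall and the pictures.
- **Bottle, tumbler and teether:** the tumbler and teether show no shift. The bottle's picture moved by 0.6 pixel (about 1–2 mm at most). I never went near it and did not look into the cause.
- **What went less well:** the first grip on the tray handle was too shallow, so I re-gripped lower. Pulling the tray left the tool tilted by up to about 4°, which I allowed for in the seam and placing moves.

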